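Turn the board leaf of the recipe book on its rest

TASK

The recipe book lies open on its rest: turn its top right-hand leaf over. With a fingertip, push the right-hand page holder out until it is off the page, lift the leaf from below by its tab and tip it over the wire spine so that it lies flat on the left page, then push the left-hand page holder round until it points up that leaf and keeps it down. Touch and push only: do not pinch or pick up anything, turn just the one leaf, do not shove the rest about, and leave the other things where they are.

Things in the scene. Friction and masses are not known exactly. Their poses are not given: they have to be found in the camera images.
- book_rest: low wooden book rest, loose, 1.7 kg with the open wire-bound book on it. Board 250 mm wide, sloping up away from the reader by 0.21 rad. Origin on the worktop under the middle of the spine; x up-slope (horizontal), y to the reader's left, z up. Pages 130 mm wide, 190 long, 3.5 thick. A ledge 36 mm wide runs along the board's lower edge, its top 2 mm above the top right-hand leaf.
- spine (a point): point on the leaves' hinge axis (centre of the wire loops, which are 25 mm over all), level with the tab of the top right-hand leaf: at the start the tab lies straight to the right of it. The axis runs along the spine: the rest's x axis tilted up by 0.21 rad.
- tab (a point): on the top right-hand leaf, mid-thickness of its index tab, 9 mm in from the tab's outer edge, 142 mm from the hinge axis; moves with the leaf. Tab: 46 mm along the edge, 3.5 mm thick, projecting 18 mm beyond the page edges, 55 mm above the worktop, open air below it. It is at the middle of the edge; the next leaf's tab is 77 mm nearer the reader.
- leaf (a joint): angle of the top right-hand leaf (110 g) about the spine: 0 flat on the right-hand stack, grows as it is lifted, 1.57 upright, 3.14 flat on the left page. It turns freely, lightly damped: short of upright it falls back, past upright it falls over by itself.
- leaf_face: printed upper sheet of the top right-hand leaf and its tab, 1 mm, part of the leaf; origin on the spine axis. It faces down once the leaf is turned.
- next_leaf (a joint): angle of the leaf beneath the top right-hand one, same meaning; starts at 0 and is to stay there.
- holder_right (a joint): angle of the right-hand page holder: 0 straight up the page (it then keeps the leaf down), grows as it is swung outward (to the right), 1.57 along the ledge, stop at 1.75; beyond 1.2 it is clear of the leaf. It swings parallel to the sloping board and stays where it is left; about 0.4 N at the knob moves it.
- holder_right_knob (a point): middle of the upright rubber knob, 12 mm thick and 20 mm tall, at the end of the right-hand holder's thin steel arm, 62 mm from the pivot; the knob's foot is level with the ledge top, 2 mm above the leaf.
- holder_right_pivot (a point): point on the right-hand holder's pivot axis (square to the sloping board), 10 mm above the ledge top like the middle of the knob; fixed to the rest, 20 mm below the page's lower edge, 75 mm right of the spine.
- holder_left (a joint): angle of the left-hand page holder: 0 straight up the left page, grows as it is swung outward (to the left), 1.57 along the ledge, stop at 1.75. It starts swung out, stays where it is left; about 0.4 N at the knob moves it.
- holder_left_knob (a point): middle of the left-hand holder's knob, same sizes as on the right.
- holder_left_pivot (a point): point on the left-hand holder's pivot axis, as on the right, 75 mm left of the spine.
- salt_shaker: glass salt shaker, 44 mm wide, 90 mm tall, standing loose on the worktop, not part of the job; origin at the centre of its underside
- spice_a: spice jar with a green cap, 46 mm wide, 106 mm tall, standing loose on the worktop, not part of the job; origin at the centre of its underside
- spice_c: spice jar with a red cap, 44 mm wide, 105 mm tall, standing loose on the worktop, not part of the job; origin at the centre of its underside
- tuna_tin: small food tin, 57 mm wide, 72 mm tall, standing loose on the worktop, not part of the job; origin at the centre of its underside
- espresso_cup: small green cup with a handle, 65x94x52 mm, standing loose on the worktop, not part of the job; origin at the centre of its underside
- tumbler_b: small glass tumbler, 46 mm wide, 57 mm tall, standing loose on the worktop, not part of the job; origin at the centre of its underside
- match_box: box of matches lying flat, 36x53x15 mm, lying loose on the worktop, not part of the job; origin at the centre of its underside

How it is judged:
On the way, in this order (a step that is already met when the one before it is completed fails the run):
1. the right-hand page holder has been swung clear of the page (value of joint holder_right above 1.2 rad), for 0.1 s.
2. the top right-hand leaf lies flat on the left page (value of joint leaf above 3.04 rad and velocity of joint leaf between -0.1 and 0.1 rad/s), for 0.2 s.
3. the left-hand page holder has been swung up over the turned leaf (all of step 2 and value of joint holder_left below 0.6 rad), for 0.2 s.
At the end, for the whole second after the job is handed in: The leaf lies flat on the left page (angle above 3.04 rad, at rest), the left-hand holder points up over it (angle below 0.6 rad), the next leaf still lies flat on the right (below 0.1 rad), and the rest is still (all of step 3 and value of joint next_leaf below 0.1 rad and linear speed of book_rest below 0.02 m/s); the robot touches nothing.
It fails at once if a second leaf is turned up with the first (value of joint next_leaf above 0.8 rad).
It fails at once if the leaf is pinched and raised: its upper face is pressed while it is being lifted (contact force between leaf_face and the fingers above 2 N and value of joint leaf between 0.2 and 1.3 rad).
It fails at once if the book rest is lifted or tipped (height (world z) of book_rest above 0.015 m or angle between book_rest's own z axis and vertical above 0.1 rad).
It fails at once if the book rest is shoved more than 50 mm (distance of book_rest from where it was at the start of the episode above 0.05 m).
It fails at once if one of the other things is lifted, carried or moved more than 30 mm (distance of any of salt_shaker, spice_a, spice_c, tuna_tin, espresso_cup, tumbler_b, match_box from where it was at the start of the episode above 0.03 m).
It also fails if it takes over 64 s, if anything falls off the work surface, if the arm or the gripper's body presses on something with over 40 N, if the wrist force passes 120 N, or if a joint passes its speed limit or range.

ROBOT

A 6-joint arm with a two-finger parallel gripper is mounted at the origin on a cart in front of the work surface, level with it; the furniture and walls round the work are solid. World frame = base frame: x ahead of the robot, y to its left, z up, the work surface at z = 0. Lengths are in m, angles in rad, forces in N, time in s.
With the tool pointing down it reaches from about 0.3 to 0.875 m from the base axis. Payload 6.4 kg.
Tool frame: the origin (TCP) lies between the finger pads; the fingertips stand 25 mm ahead of it and the grasp point (between the pads) lies 6 mm ahead of it; y points along the fingers, x is the direction in which the jaws open and shut, and the axes are right-handed (so a half turn about y gives the same grasp; the last joint's range is limited). The gripper opens to 85 mm and grips with 20 to 120 N. Pads are 22 mm wide; open, the fingers measure 114 mm over their backs; the gripper's body (76 mm by 85 mm) begins 54 mm behind the grasp point. The pads swing forward as they close: fully open they stand 13 mm farther back than shut.
Start: joints at [-1.476, 0.181, 1.607, -0, 1.354, -0.206], TCP at [0.17, -0.549, 0.256] pointing down, gripper open.
Joint ranges: [-2.99, 2.99], [-0.89, 2.07], [0.3, 2.58], [-1.14, 4.28], [0, 2.63], [-3.12, 3.12]. Speed limits (rad/s): [2.57, 2.57, 3.01, 3.14, 3.14, 3.14].

INTERFACE

Orientations are given as a unit quaternion [w, x, y, z].
In Python, from bench import ctrl, vision, ticket, find_in, regions_of, pinpoint gives the robot as it stands.
- The arm moves only by the tool apply_moves, never from a script. Its argument "increments" is a list of rows, each an object of numbers: "x", "y", "z": the shift along the tool's x, y, z in cm; "ax", "ay", "az": the turn, a rotation vector about the tool's x, y, z in rad; "grip": the closure, from 0 (fully open) to 1 (shut). A call has 1 to 12 rows; each row is the pose to reach, as a shift and turn from the pose measured when the call began, along the tool's axes at that moment; what a row does not reach only later rows make up. A row lasts 1/8 s, in which the tool goes at most 62.5 mm and 10.7 degrees, less where a joint would pass 70% of its speed; a pose out of reach is approached as far as the arm can. A call with a gripper value outside its range is refused whole. The fingers move at their own pace and stop on an object; the grip force is fixed at half the most. Time passes only in rows, so rows that repeat a pose let the fingers close. It gives the time, the measured TCP pose, the force and the opening at its end, in the units of the state.
- ctrl.get_obs(): the state, without advancing time (a new reading comes with each control period).
- vision.camera(name): name is "side" or "top" or "wrist"; returns the picture (400x640x3 uint8, red, green, blue); there is no depth.
- vision.camera_params(name): a dict with "intrinsics" (3x3 intrinsics, pixels), "R" (3x3) and "t" (3): a world point X has camera coordinates R X + t. Camera axes: x right, y down, z forward; pixel columns grow to the right and rows downward; lengths in m; the calibration is good to about 2 mm. A picture is of the moment at which its call begins: read the wrist's pose just before it. camera_params takes no time and is no camera call; for the wrist camera it gives the pose at the moment of the call.
- ticket.hand_in(): hands the job in, once; it reports no verdict.
Trained networks look in the newest picture that a camera, given by its name, has taken for a name from the list of things; names that differ only in an ending like _2 or _b are one class to them, and where a whole thing is asked for, a point or a joint stands for the part that bears it (a point fixed in the world has none). Each returns a list of dicts, best first, with "p" (0 to 1); they miss things now and then, are a little off and sometimes report something else, mostly with a low value. They report only what shows in the picture. A call takes as long as a camera call.
- find_in(camera, query): "rect" ([centre column, centre row, width, height] in pixels, round what is visible of it).
- regions_of(camera, query): "mask" (400x640 bool, what is visible of it) and "rect" ([centre column, centre row, width, height] in pixels, round what is visible of it).
- pinpoint(camera, query): "xy" ([column, row] in pixels: a listed point, or the origin of a listed thing).
The state is a dict: "time_s": time; "q": joint angles; "dq": joint speeds; "joint_efforts": joint torques, N m; "eef_pos": TCP position; "eef_rot": TCP orientation; "wrist_force": force on the tool from outside, world axes, zero at the start; "torque": the same for the moment, N m; "opening": opening from 0.0 (shut) to 1.0 (fully open).
Only numpy, scipy, OpenCV 4.12 (cv2) and the standard library are available. Lean on these libraries where they do the work, as an engineer would, in place of code of your own. Each camera call takes 0.05 s, during which the arm holds its last target.

## Working session

There is one attempt and no reset: what is moved stays moved. The work goes in short steps, Python scripts to look and compute and a tool call to move; the robot and the scene stay as the last step left them, time stands still between calls to the robot, and variables do not carry over. Pictures are saved under pics/ and viewed, and the job is handed in when it is done.

Besides the shell and the picture viewer there is one more tool, called after "Call:" as name([rows], argument=value, ...), one row to a line, values as JSON. apply_moves: Moves the arm, as the interface text tells. Its arguments: {"type":"object","properties":{"increments":{"type":"array","items":{"type":"object","properties":{"x":{"type":"number"},"y":{"type":"number"},"z":{"type":"number"},"ax":{"type":"number"},"ay":{"type":"number"},"az":{"type":"number"},"grip":{"type":"number"}}}}},"required":["increments"]}

```bash
mkdir -p pics; ls; python3 - <<'E'
from bench import ctrl, vision
import cv2
o=ctrl.get_obs(); print(o)
for n in ["side","top","wrist"]:
    im=vision.camera(n); cv2.imwrite(f"pics/{n}0.png",im[:,:,::-1])
    p=vision.camera_params(n); print(n,p)
E
```

```text
pics
{'time_s': 0.0, 'q': array([-1.47630166e+00,  1.81577644e-01,  1.60807093e+00, -7.48659953e-06,
        1.35377355e+00, -2.06306611e-01]), 'dq': array([-0.0002549 ,  0.00058354, -0.00055741,  0.00011329,  0.00041176,
        0.00199826]), 'joint_efforts': array([-5.36251846e-04, -4.44873440e+01, -3.51335335e+01, -3.60448330e-04,
        9.03343549e-03, -1.65186640e-05]), 'eef_pos': array([ 0.17032367, -0.54863494,  0.25533312]), 'eef_rot': array([ 0.56975328, -0.56879231,  0.41987082, -0.41900477]), 'wrist_force': array([-0.38385167,  0.0853626 ,  0.32902261]), 'torque': array([-0.01837663, -0.05291841,  0.04177262]), 'opening': 1.002967429554352}
side {'intrinsics': array([[381.44300192,   0.        , 319.71132966],
       [  0.        , 381.44300192, 197.34986898],
       [  0.        ,   0.        ,   1.        ]]), 'R': array([[ 0.96315574, -0.26883713, -0.00759092],
       [-0.16279564, -0.56031238, -0.81212537],
       [ 0.21407617,  0.78343898, -0.5834336 ]]), 't': array([-0.61429975, -0.03357062,  0.99055818])}
top {'intrinsics': array([[380.2542447 ,   0.        , 323.61185583],
       [  0.        , 380.2542447 , 201.2114428 ],
       [  0.        ,   0.        ,   1.        ]]), 'R': array([[-0.00246002, -0.99918338, -0.04033018],
       [-0.99180717,  0.0075889 , -0.1275184 ],
       [ 0.12772033,  0.03968606, -0.99101591]]), 't': array([-0.26600363,  0.5477796 ,  0.88023519])}
wrist {'intrinsics': array([[346.32275177,   0.        , 319.48870924],
       [  0.        , 346.32275177, 197.12798998],
       [  0.        ,   0.        ,   1.        ]]), 'R': array([[ 0.29611458, -0.95515095, -0.00167589],
       [-0.90348268, -0.28066486,  0.32395415],
       [-0.30989548, -0.09441341, -0.9460713 ]]), 't': array([-0.57467423, -0.04189716,  0.38154355])}
```

View pics/side0.png

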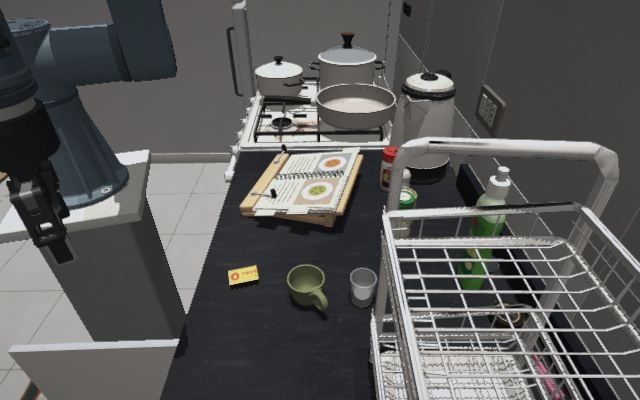

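View pics/top0.png

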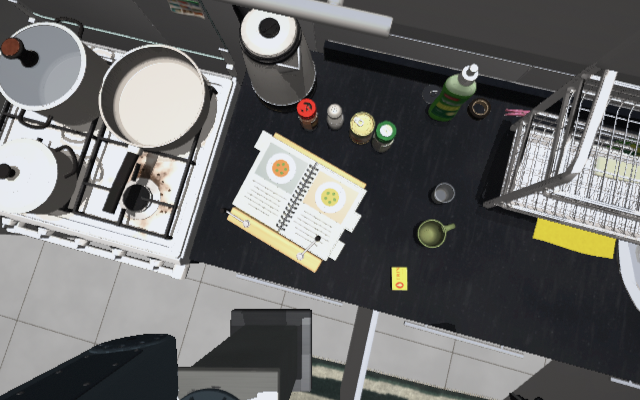

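View pics/wrist0.png

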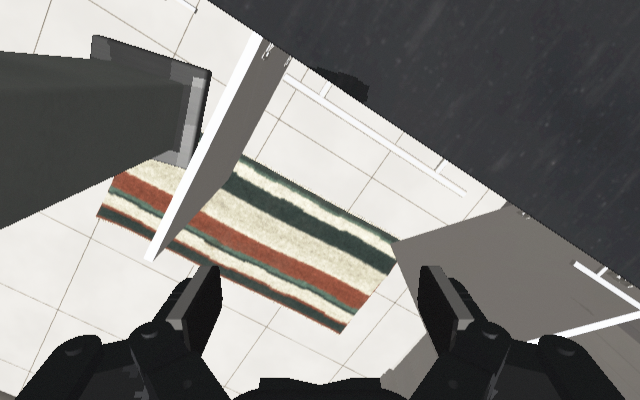

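The top view shows the rest round (300,205), spine running up and right at (295,200), right knob (318,238), left knob about (230,212). The tabs on the right are at about (350,222) and (335,250). I'll triangulate these next.

```bash
cat > h.py <<'E'
from bench import ctrl, vision, ticket, find_in, regions_of, pinpoint
import numpy as np, cv2
from scipy.spatial.transform import Rotation as Ro
from scipy.optimize import least_squares
def snap(n,f=None):
    P=vision.camera_params(n); im=vision.camera(n)
    if f: cv2.imwrite(f"pics/{f}.png",im[:,:,::-1])
    return P,im
def proj(P,X):
    c=P["R"]@np.asarray(X)+P["t"]; u=P["intrinsics"]@c; return u[:2]/u[2]
def tri(obs):
    A=[]
    for P,uv in obs:
        M=P["intrinsics"]@np.c_[P["R"],P["t"]]
        A+= [uv[0]*M[2]-M[0], uv[1]*M[2]-M[1]]
    A=np.array(A); X=np.linalg.lstsq(A[:,:3],-A[:,3],rcond=None)[0]
    return X,[np.linalg.norm(proj(P,X)-uv) for P,uv in obs]
def rot():
    o=ctrl.get_obs(); q=o["eef_rot"]; return o,Ro.from_quat([q[1],q[2],q[3],q[0]])
E
python3 - <<'E'
from h import *
PP={n:snap(n)[0] for n in("side","top")}
for k in ["spine","tab","holder_right_knob","holder_right_pivot","holder_left_knob","holder_left_pivot","book_rest","salt_shaker","spice_a","spice_c","tuna_tin","espresso_cup","tumbler_b","match_box"]:
    ob=[]
    for n in PP:
        r=pinpoint(n,k)[:2]
        print(k,n,[(np.round(a["xy"],1).tolist(),round(float(a["p"]),2)) for a in r])
        if r: ob.append((PP[n],np.array(r[0]["xy"])))
    if len(ob)==2: 
        X,e=tri(ob); print("   ",np.round(X,4),np.round(e,1))
print(ctrl.get_obs()["time_s"])
E
```

```text
spine side [([313.9, 174.6], 0.86)]
spine top [([301.5, 190.4], 0.66), ([297.4, 195.7], 0.5)]
    [ 0.5654 -0.2185  0.063 ] [1. 1.]
tab side [([295.7, 208.9], 0.79)]
tab top [([351.0, 224.0], 0.81)]
    [ 0.4913 -0.3328  0.0597] [0.8 0.8]
holder_right_knob side [([273.2, 194.5], 0.49)]
holder_right_knob top [([351.0, 224.4], 0.63), ([319.7, 238.9], 0.55)]
    [ 0.4674 -0.3298  0.1036] [8.9 8.5]
holder_right_pivot side [([250.8, 192.3], 0.61)]
holder_right_pivot top [([298.7, 258.4], 0.6)]
    [ 0.4116 -0.2104  0.0359] [0.1 0.1]
holder_left_knob side [([283.1, 149.6], 0.5)]
holder_left_knob top [([223.2, 211.9], 0.58)]
    [ 0.5231 -0.0288  0.0366] [0.5 0.6]
holder_left_pivot side [([274.3, 158.6], 0.96), ([387.5, 185.2], 0.39)]
holder_left_pivot top [([242.3, 225.3], 0.74)]
    [ 0.4904 -0.0764  0.0396] [0.5 0.5]
book_rest side [([308.0, 191.8], 0.6)]
book_rest top [([302.0, 195.3], 0.94)]
    [ 0.556  -0.2143  0.0135] [3.1 3.1]
salt_shaker side [([295.6, 207.5], 0.15)]
salt_shaker top [([300.8, 190.6], 0.47)]
    [ 0.5494 -0.2058 -0.0315] [12.8 12.7]
spice_a side [([391.2, 186.9], 0.73), ([397.4, 236.9], 0.7)]
spice_a top [([377.3, 140.3], 0.93), ([306.2, 122.0], 0.82)]
    [ 0.6729 -0.3915  0.1182] [2.1 1.9]
spice_c side [([391.2, 186.9], 0.73), ([397.4, 236.9], 0.7)]
spice_c top [([377.3, 140.3], 0.93), ([306.2, 122.0], 0.82)]
    [ 0.6729 -0.3915  0.1182] [2.1 1.9]
tuna_tin side [([361.9, 299.8], 0.45), ([244.9, 278.0], 0.4)]
tuna_tin top [([360.9, 132.9], 0.8)]
    [ 0.7155 -0.3726 -0.2165] [28.9 23.8]
espresso_cup side [([311.2, 301.9], 0.57)]
espresso_cup top [([431.2, 231.7], 0.89)]
    [ 0.4743 -0.5282 -0.0012] [0.2 0.1]
tumbler_b side [([360.7, 300.4], 0.85)]
tumbler_b top [([439.2, 194.0], 0.67)]
    [ 5.630e-01 -5.502e-01 -2.000e-04] [1.6 1.2]
match_box side [([242.4, 278.3], 0.61), ([310.5, 300.3], 0.42)]
match_box top [([396.5, 278.6], 0.61)]
    [ 0.3627 -0.4412  0.0018] [0.1 0.1]
1.65
```

```bash
cat >> h.py <<'E'
def model(v):
    x,y,z,yaw,aR,aL=v
    c,s=np.cos(.21),np.sin(.21); ex=np.array([np.cos(yaw),np.sin(yaw),0]); ez=np.array([0,0,1.])
    Y=np.array([-np.sin(yaw),np.cos(yaw),0]); e=c*ex+s*ez; n=-s*ex+c*ez
    S=np.array([x,y,z]); h=.012
    pR=S-.115*e+h*n-.075*Y; pL=S-.115*e+h*n+.075*Y
    return dict(spine=S,tab=S-.142*Y,holder_right_pivot=pR,holder_left_pivot=pL,
      holder_right_knob=pR+.062*(np.cos(aR)*e-np.sin(aR)*Y),holder_left_knob=pL+.062*(np.cos(aL)*e+np.sin(aL)*Y)),e,n,Y
E
python3 - <<'E'
from h import *
PP={n:vision.camera_params(n) for n in("side","top")}
ob={"spine":([313.9,174.6],[301.5,190.4]),"tab":([295.7,208.9],[351,224]),"holder_right_knob":([273.2,194.5],[319.7,238.9]),
"holder_right_pivot":([250.8,192.3],[298.7,258.4]),"holder_left_knob":([283.1,149.6],[223.2,211.9]),"holder_left_pivot":([274.3,158.6],[242.3,225.3])}
def res(v):
    m=model(v)[0]; return np.concatenate([proj(PP[n],m[k])-ob[k][i] for k in ob for i,n in enumerate(("side","top"))])
r=least_squares(res,[.56,-.21,.06,-.53,.1,1.4],loss="soft_l1")
print(np.round(r.x,4)); print(np.round(res(r.x).reshape(-1,4),1))
m,e,n,Y=model(r.x)
for k in m: print(k,np.round(m[k],4))
print(e,n,Y)
for nm in PP:
    P,im=snap(nm); 
    im=im[:,:,::-1].copy()
    big=cv2.resize(im[100:300,180:480] if nm=="top" else im[110:260,200:425],None,fx=2.6 if nm=="top" else 3.5,fy=2.6 if nm=="top" else 3.5,interpolation=cv2.INTER_CUBIC)
    o,f=((180,100),2.6) if nm=="top" else ((200,110),3.5)
    for k in m:
        u=(proj(P,m[k])-o)*f; cv2.circle(big,tuple(int(a) for a in u),4,(255,0,255),1)
    cv2.imwrite(f"pics/{nm}_m.png",big)
E
```

```text
[ 0.5561 -0.2036  0.0551 -0.4916  0.3865  1.5101]
[[-4.3  0.  -6.2  5.6]
 [-2.2  0.9 -1.7  0.3]
 [ 0.2  0.4  0.9 -0.8]
 [ 3.1 -1.8  1.9 -3.4]
 [-0.8 -1.9 -0.1 -0.7]
 [-0.2  0.2  2.6 -0.5]]
spine [ 0.5561 -0.2036  0.0551]
tab [ 0.489  -0.3288  0.0551]
holder_right_pivot [ 0.4193 -0.2155  0.0428]
holder_left_pivot [ 0.4901 -0.0832  0.0428]
holder_right_knob [ 0.4578 -0.2626  0.0548]
holder_left_knob [ 0.5226 -0.0304  0.0436]
[ 0.86222572 -0.46163978  0.2084599 ] [-0.1837769   0.09839503  0.97803091] [0.47200939 0.88159352 0.        ]
```

View pics/top_m.png

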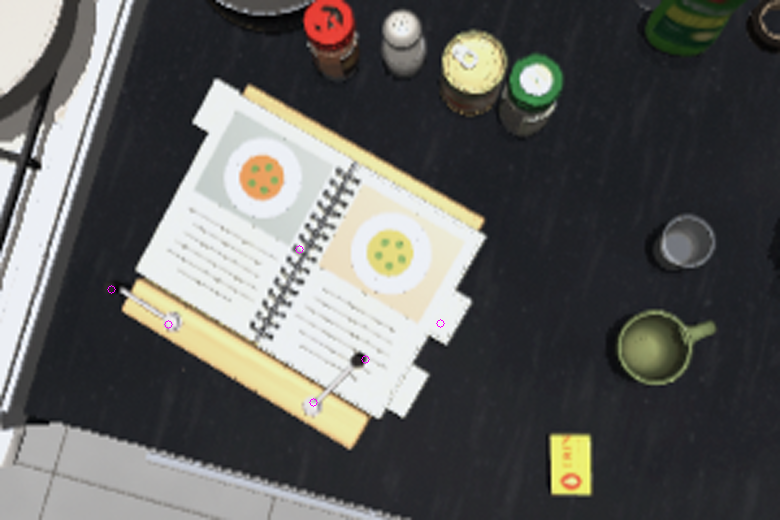

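View pics/side_m.png

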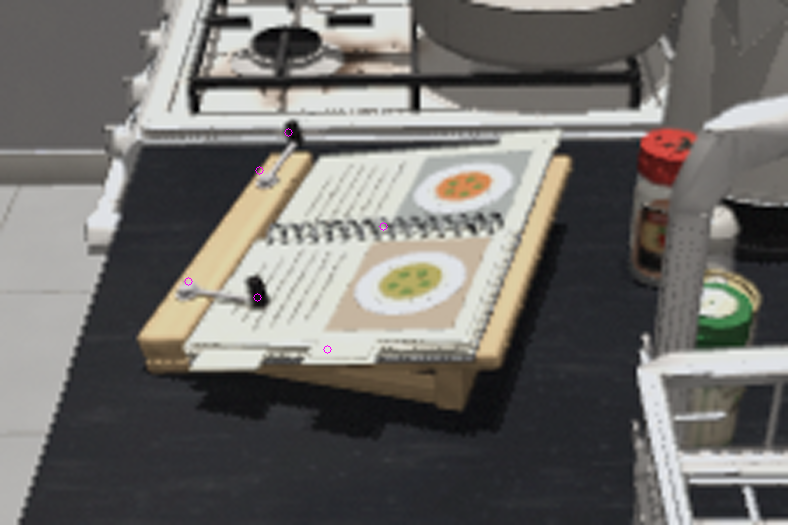

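```bash
cat >> h.py <<'E'
def go(pos,Rt=None,ret=False):
    """print increment (cm, rad) to world TCP pos / orientation matrix"""
    o,r=rot(); d=r.inv().apply(np.asarray(pos)-o["eef_pos"])*100
    a=np.zeros(3) if Rt is None else (r.inv()*Ro.from_matrix(Rt)).as_rotvec()
    print("inc xyz",np.round(d,2),"a",np.round(a,3)); return d,a
E
python3 - <<'E'
from h import *
o,r=rot(); print(np.round(r.as_matrix(),3))
P=vision.camera_params("wrist"); c=-P["R"].T@P["t"]; print("cam",c,"in tool",r.inv().apply(c-o["eef_pos"]), "cam axes in tool\n",np.round(r.inv().as_matrix()@P["R"].T,3))
# pose: down, camera looking over book
Y=np.array([.5,.866,0]);e=np.array([.866,-.5,0])
go([.42,-.17,.33])
E
```

```text
[[ 0.296 -0.     0.955]
 [-0.955 -0.     0.296]
 [-0.    -1.    -0.   ]]
cam [ 0.25057805 -0.52488289  0.37425194] in tool [ 0.00054778 -0.11795289  0.08380849] cam axes in tool
 [[ 1.    -0.    -0.   ]
 [ 0.    -0.324  0.946]
 [-0.    -0.946 -0.324]]
inc xyz [-28.82  -7.37  35.08] a [0. 0. 0.]
```

```bash
python3 - <<'E'
from h import *
go([.50,-.22,.32])
E
```

```text
inc xyz [-21.68  -6.37  41.24] a [0. 0. 0.]
```

Call:
apply_moves([
  {"x": -5.4, "y": -6.4, "z": 10.3, "grip": 1},
  {"x": -10.8, "y": -6.4, "z": 20.6, "grip": 1},
  {"x": -16.2, "y": -6.4, "z": 31, "grip": 1},
  {"x": -21.7, "y": -6.4, "z": 41.2, "grip": 1},
  {"x": -21.7, "y": -6.4, "z": 41.2, "grip": 1},
  {"x": -21.7, "y": -6.4, "z": 41.2, "grip": 1},
  {"x": -21.7, "y": -6.4, "z": 41.2, "grip": 1},
  {"x": -21.7, "y": -6.4, "z": 41.2, "grip": 1},
  {"x": -21.7, "y": -6.4, "z": 41.2, "grip": 1},
  {"x": -21.7, "y": -6.4, "z": 41.2, "grip": 1},
])

```text
invalid input
```

```bash
python3 - <<'E'
from h import *
P,im=snap("wrist","w1"); o=ctrl.get_obs(); print(o["eef_pos"],o["time_s"],np.abs(o["dq"]).max(),o["opening"])
for k in ["spine","tab","holder_right_knob","holder_right_pivot","holder_left_knob","holder_left_pivot","book_rest"]:
    print(k,[(np.round(a["xy"],1).tolist(),round(float(a["p"]),2)) for a in pinpoint("wrist",k)[:3]])
E
```

```text
[ 0.17036407 -0.54918031  0.25627816] 1.8 0.001686967552812294 0.9993613108628266
spine []
tab []
holder_right_knob []
holder_right_pivot []
holder_left_knob []
holder_left_pivot []
book_rest []
```

View pics/w1.png

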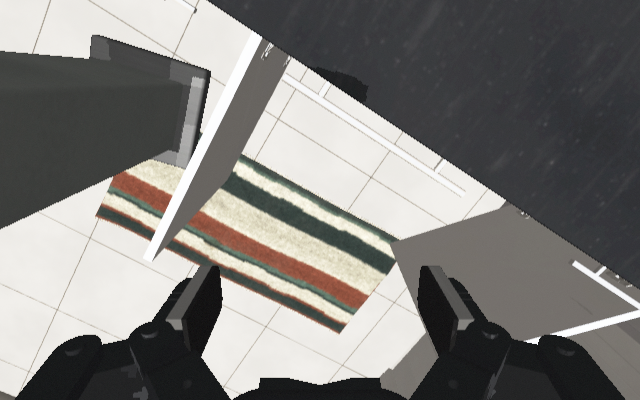

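The call was refused, and the picture is the same floor view as before. I'll retry with all fields given.

Call:
apply_moves([
  {"x": -5.4, "y": -6.4, "z": 10.3, "ax": 0.0, "ay": 0.0, "az": 0.0, "grip": 1.0},
])

```text
time_s: 2.28
eef_pos: [0.2074, -0.5105, 0.284]
eef_rot: [0.569, -0.567, 0.422, -0.419]
wrist_force: [1.7, 0.2, 1.0]
opening: 0.814
```

Call:
apply_moves([
  {"x": -19.1, "y": -3.6, "z": 36.5, "ax": 0, "ay": 0, "az": 0, "grip": 1},
  {"x": -19.1, "y": -3.6, "z": 36.5, "ax": 0, "ay": 0, "az": 0, "grip": 1},
  {"x": -19.1, "y": -3.6, "z": 36.5, "ax": 0, "ay": 0, "az": 0, "grip": 1},
  {"x": -19.1, "y": -3.6, "z": 36.5, "ax": 0, "ay": 0, "az": 0, "grip": 1},
  {"x": -19.1, "y": -3.6, "z": 36.5, "ax": 0, "ay": 0, "az": 0, "grip": 1},
  {"x": -19.1, "y": -3.6, "z": 36.5, "ax": 0, "ay": 0, "az": 0, "grip": 1},
  {"x": -19.1, "y": -3.6, "z": 36.5, "ax": 0, "ay": 0, "az": 0, "grip": 1},
  {"x": -19.1, "y": -3.6, "z": 36.5, "ax": 0, "ay": 0, "az": 0, "grip": 1},
  {"x": -19.1, "y": -3.6, "z": 36.5, "ax": 0, "ay": 0, "az": 0, "grip": 1},
])

```text
time_s: 3.4
eef_pos: [0.5004, -0.2217, 0.3208]
eef_rot: [0.569, -0.568, 0.422, -0.419]
wrist_force: [0.2, -1.0, -0.3]
opening: -0.002
```

```bash
python3 - <<'E'
from h import *
P,im=snap("wrist","w2"); o=ctrl.get_obs(); print(o["eef_pos"],o["time_s"],np.abs(o["dq"]).max(),o["opening"])
for k in ["spine","tab","holder_right_knob","holder_right_pivot","holder_left_knob","holder_left_pivot"]:
    print(k,[(np.round(a["xy"],1).tolist(),round(float(a["p"]),2)) for a in pinpoint("wrist",k)[:3]])
E
```

```text
[ 0.50018896 -0.22209239  0.32072716] 3.45 0.014031879430901987 -0.00033170402441920846
spine [([333.2, 93.4], 0.85)]
tab []
holder_right_knob [([337.9, 198.0], 0.77)]
holder_right_pivot [([295.5, 216.2], 0.75)]
holder_left_knob [([157.6, 79.9], 0.59)]
holder_left_pivot [([201.3, 121.7], 0.91)]
```

View pics/w2.png

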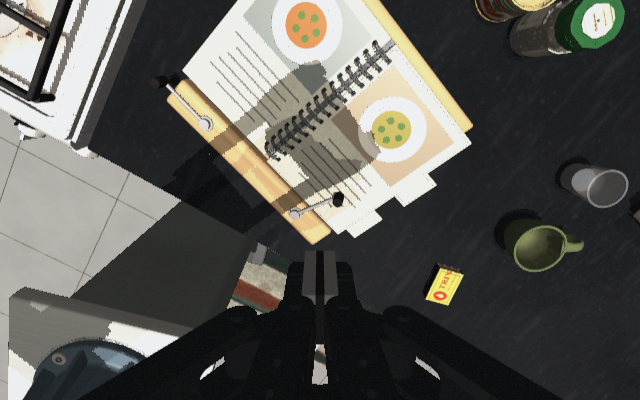

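The wrist view shows the whole book: right knob (338,199), its pivot (296,215), left knob (158,82), left pivot (206,123), top tab about (416,188), next tab about (363,222).

```bash
python3 - <<'E'
from h import *
im=cv2.imread("pics/w2.png")
c=cv2.resize(im[130:250,270:460],None,fx=4,fy=4,interpolation=cv2.INTER_CUBIC); cv2.imwrite("pics/w2a.png",c)
c=cv2.resize(im[30:170,140:410],None,fx=2.9,fy=2.9,interpolation=cv2.INTER_CUBIC); cv2.imwrite("pics/w2b.png",c)
E
```

```text
(no output)
```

View pics/w2a.png

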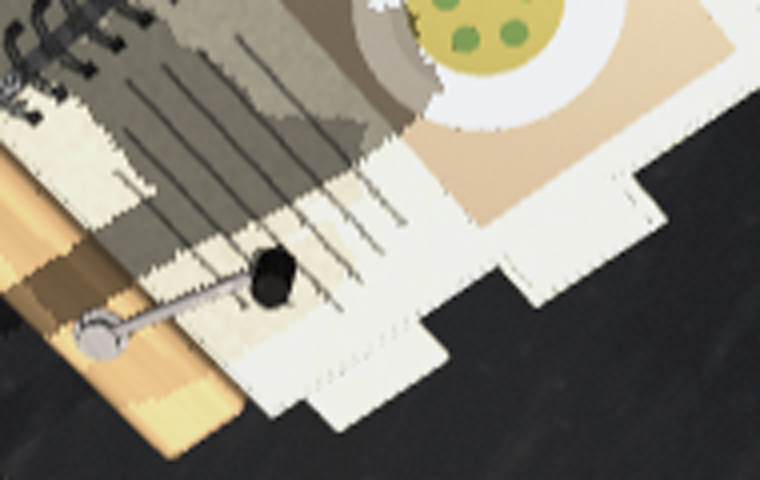

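View pics/w2b.png

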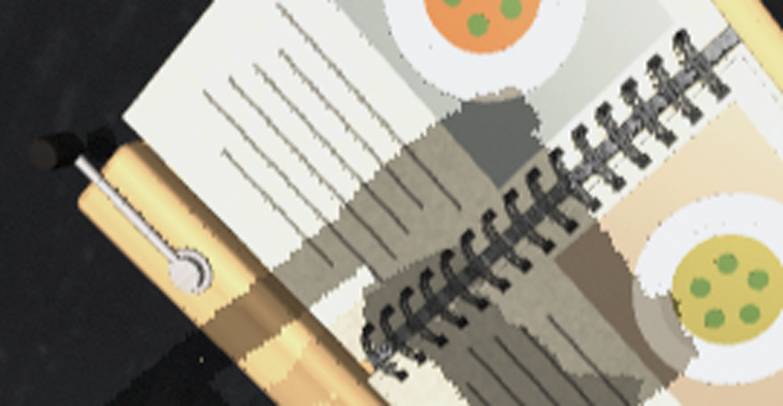

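```bash
cat >> h.py <<'E'
def model2(v):
    x,y,z,yaw,aR,aL,d,h=v
    m,e,n,Y=model(v[:6]); S=m["spine"]
    pR=S-d*e+h*n-.075*Y; pL=S-d*e+h*n+.075*Y
    m.update(holder_right_pivot=pR,holder_left_pivot=pL,
      holder_right_knob=pR+.062*(np.cos(aR)*e-np.sin(aR)*Y),holder_left_knob=pL+.062*(np.cos(aL)*e+np.sin(aL)*Y),
      tol=S-.151*Y-.023*e,tou=S-.151*Y+.023*e,til=S-.133*Y-.023*e,tiu=S-.133*Y+.023*e,pc=S-.133*Y-.095*e)
    return m,e,n,Y
E
python3 - <<'E'
from h import *
import json
P=vision.camera_params
ob=[("top","spine",[301.5,190.4],.5),("side","spine",[313.9,174.6],.5),("wrist","spine",[333.2,93.4],.7),
("side","tab",[295.7,208.9],.7),("top","tab",[351,224],.5),
("wrist","tol",[404.5,206.75],1),("wrist","tou",[436.75,184.75],1),("wrist","til",[394.5,196.5],1),("wrist","tiu",[430,174.5],1),("wrist","pc",[338.75,234.25],1),
("side","holder_right_knob",[273.2,194.5],.7),("top","holder_right_knob",[319.7,238.9],.7),("wrist","holder_right_knob",[338,198.5],1),
("side","holder_right_pivot",[250.8,192.3],.5),("top","holder_right_pivot",[298.7,258.4],.5),("wrist","holder_right_pivot",[295.7,215.2],.7),
("side","holder_left_knob",[283.1,149.6],.7),("top","holder_left_knob",[223.7,211.5],.7),("wrist","holder_left_knob",[158.5,81.5],1),
("side","holder_left_pivot",[274.3,158.6],.5),("top","holder_left_pivot",[242.3,225.3],.5),("wrist","holder_left_pivot",[203.5,123],.7)]
# tab corners in top from 2.6x crop
f=lambda u,v:[180+u/2.6,100+v/2.6]
ob+=[("top","tol",f(444,343),1),("top","tou",f(470,293),1)]
g=lambda u,v:[200+u/3.5,110+v/3.5]
ob+=[("side","tol",g(307,362),1),("side","tou",g(372,360),1)]
C={n:P(n) for n in("side","top","wrist")}
def res(v,raw=False):
    m=model2(v)[0]; return np.concatenate([(proj(C[n],m[k])-uv)*(1 if raw else w) for n,k,uv,w in ob]+([] if raw else [[(v[6]-.115)/.002,(v[7]-.012)/.002]]))
r=least_squares(res,[.56,-.21,.06,-.53,.4,1.4,.115,.012],loss="soft_l1")
print(np.round(r.x,4)); 
for o_,q in zip(ob,res(r.x,True).reshape(-1,2)): print(o_[0],o_[1],np.round(q,1))
m,e,n,Y=model2(r.x)
for k in m: print(k,np.round(m[k],4))
json.dump(r.x.tolist(),open("fit.json","w"))
E
```

```text
[ 0.5685 -0.2159  0.0596 -0.5417  0.2844  1.6051  0.1313  0.0098]
top spine [-1.1 -0.1]
side spine [2.  0.3]
wrist spine [0.3 1.9]
side tab [1.6 1.1]
top tab [ 2.1 -2.6]
wrist tol [-1.1  0.3]
wrist tou [0.3 0.3]
wrist til [-0.6 -0.1]
wrist tiu [-2.5 -0.9]
wrist pc [ 8.6 -6.2]
side holder_right_knob [ 0.4 -0.7]
top holder_right_knob [-1.2 -1.3]
wrist holder_right_knob [1.  0.2]
side holder_right_pivot [ 2.5 -2. ]
top holder_right_pivot [ 0.8 -2.9]
wrist holder_right_pivot [-2.   0.1]
side holder_left_knob [ 0.4 -1.3]
top holder_left_knob [-0.4 -1.5]
wrist holder_left_knob [0.4 0.7]
side holder_left_pivot [1.9 0.5]
top holder_left_pivot [ 3.2 -2.7]
wrist holder_left_pivot [-0.9  0.8]
top tol [0.7 0.1]
top tou [0.8 2.1]
side tol [-1.9 -0.7]
side tou [-0.1 -0.4]
spine [ 0.5685 -0.2159  0.0596]
tab [ 0.4953 -0.3375  0.0596]
holder_right_pivot [ 0.4181 -0.2128  0.0418]
holder_left_pivot [ 0.4954 -0.0843  0.0418]
holder_right_knob [ 0.459  -0.2578  0.0542]
holder_left_knob [ 0.5256 -0.0301  0.0413]
tol [ 0.4714 -0.3336  0.0548]
tou [ 0.51   -0.3568  0.0643]
til [ 0.4807 -0.3182  0.0548]
tiu [ 0.5192 -0.3414  0.0643]
pc [ 0.4204 -0.2819  0.0398]
```

```bash
python3 - <<'E'
from h import *
o,r=rot(); P=vision.camera_params("wrist")
for dz in(-11,0,11):
  for L in (12,25,38):
    print(dz,L,np.round(proj(P,o["eef_pos"]+r.apply([0,L/1e3,dz/1e3])),1), np.round(proj(P,o["eef_pos"]+r.apply([.0145,L/1e3,dz/1e3])),1))
im=cv2.imread("pics/w2.png"); cv2.imwrite("pics/w2c.png",cv2.resize(im[230:400,230:410],None,fx=3.5,fy=3.5,interpolation=cv2.INTER_CUBIC))
E
```

```text
-11 12 [318.4 304.3] [351.1 304.3]
-11 25 [318.5 287.5] [348.7 287.5]
-11 38 [318.6 273.1] [346.7 273.1]
0 12 [318.4 282.8] [351.8 282.8]
0 25 [318.5 267.3] [349.4 267.3]
0 38 [318.5 254. ] [347.3 254. ]
11 12 [318.3 260.3] [352.6 260.3]
11 25 [318.4 246.2] [350.1 246.2]
11 38 [318.5 234.2] [347.9 234.2]
```

View pics/w2c.png

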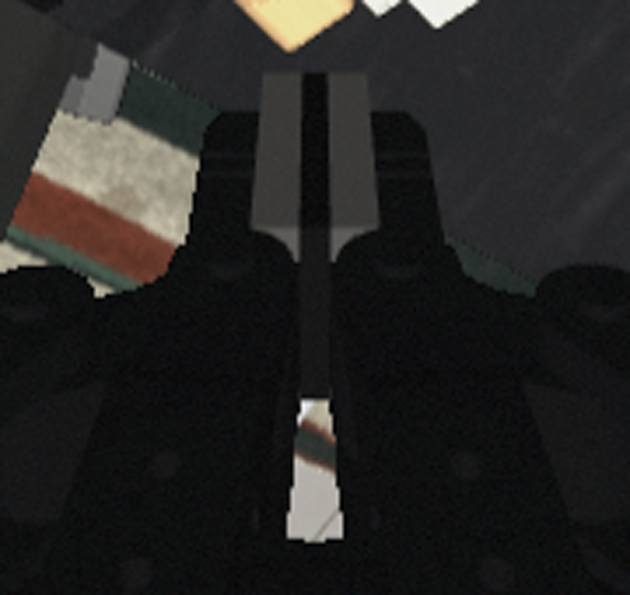

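```bash
cat >> h.py <<'E'
import json
def M(): return model2(json.load(open("fit.json")))
def inc(pts):
    o,r=rot(); print("from",np.round(o["eef_pos"],4),"t",o["time_s"])
    for p in pts: print(np.round(r.inv().apply(np.asarray(p)-o["eef_pos"])*100,2), np.round(p,4))
E
python3 - <<'E'
from h import *
m,e,n,Y=M(); pR=m["holder_right_pivot"]
F=[pR+.062*(np.cos(a)*e-np.sin(a)*Y)-.001*n+[0,0,.025] for a in (-.3,0,.25,.5,.75,1.0,1.25)]
inc([F[0]+[0,0,.06]]+F+[F[-1]+[0,0,.1]])
E
```

```text
from [ 0.5004 -0.2221  0.321 ] t 3.75
[-0.1  18.28 -2.35] [ 0.4773 -0.2271  0.1382]
[-0.07 24.28 -2.35] [ 0.4773 -0.2271  0.0782]
[ 1.35 24.22 -3.53] [ 0.4702 -0.2442  0.0787]
[ 2.24 24.25 -4.8 ] [ 0.4607 -0.2564  0.0783]
[ 2.8  24.37 -6.24] [ 0.4485 -0.2659  0.0772]
[ 2.98 24.56 -7.76] [ 0.4345 -0.272   0.0753]
[ 2.78 24.81 -9.27] [ 0.4194 -0.2745  0.0728]
[  2.22  25.1  -10.68] [ 0.4043 -0.2732  0.0699]
[  2.17  15.1  -10.68] [ 0.4043 -0.2732  0.1699]
```

Call:
apply_moves([
  {"x": -0.1, "y": 6, "z": -2.3, "ax": 0, "ay": 0, "az": 0, "grip": 1},
  {"x": -0.1, "y": 12, "z": -2.3, "ax": 0, "ay": 0, "az": 0, "grip": 1},
  {"x": -0.1, "y": 18, "z": -2.3, "ax": 0, "ay": 0, "az": 0, "grip": 1},
  {"x": -0.1, "y": 22, "z": -2.3, "ax": 0, "ay": 0, "az": 0, "grip": 1},
  {"x": -0.1, "y": 24, "z": -2.3, "ax": 0, "ay": 0, "az": 0, "grip": 1},
  {"x": -0.1, "y": 24.2, "z": -2.3, "ax": 0, "ay": 0, "az": 0, "grip": 1},
  {"x": -0.1, "y": 24.2, "z": -2.3, "ax": 0, "ay": 0, "az": 0, "grip": 1},
])

```text
time_s: 4.62
eef_pos: [0.4782, -0.2273, 0.0798]
eef_rot: [0.569, -0.567, 0.422, -0.42]
wrist_force: [0.1, -0.1, 0.7]
opening: 0.002
```

```bash
python3 - <<'E'
from h import *
P,im=snap("wrist","w3"); P,im=snap("side","s3")
cv2.imwrite("pics/s3.png",cv2.resize(im[90:290,180:440,::-1],None,fx=3,fy=3,interpolation=cv2.INTER_CUBIC))
m,e,n,Y=M(); pR=m["holder_right_pivot"]
F=[pR+.062*(np.cos(a)*e-np.sin(a)*Y)-.001*n+[0,0,.025] for a in (-.3,0,.25,.5,.75,1.0,1.25)]
inc(F+[F[-1]+[0,0,.1]])
E
```

```text
from [ 0.4786 -0.2275  0.0804] t 4.725
[-0.07  0.22 -0.11] [ 0.4773 -0.2271  0.0782]
[ 1.36  0.16 -1.29] [ 0.4702 -0.2442  0.0787]
[ 2.25  0.2  -2.56] [ 0.4607 -0.2564  0.0783]
[ 2.8   0.31 -3.99] [ 0.4485 -0.2659  0.0772]
[ 2.98  0.5  -5.52] [ 0.4345 -0.272   0.0753]
[ 2.79  0.74 -7.03] [ 0.4194 -0.2745  0.0728]
[ 2.22  1.03 -8.44] [ 0.4043 -0.2732  0.0699]
[ 2.19 -8.97 -8.43] [ 0.4043 -0.2732  0.1699]
```

View pics/w3.png

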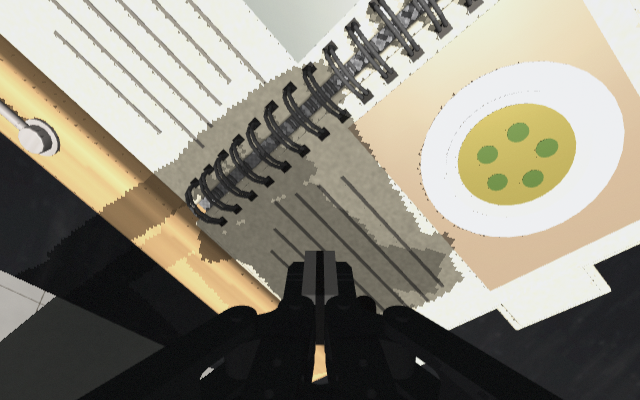

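View pics/s3.png

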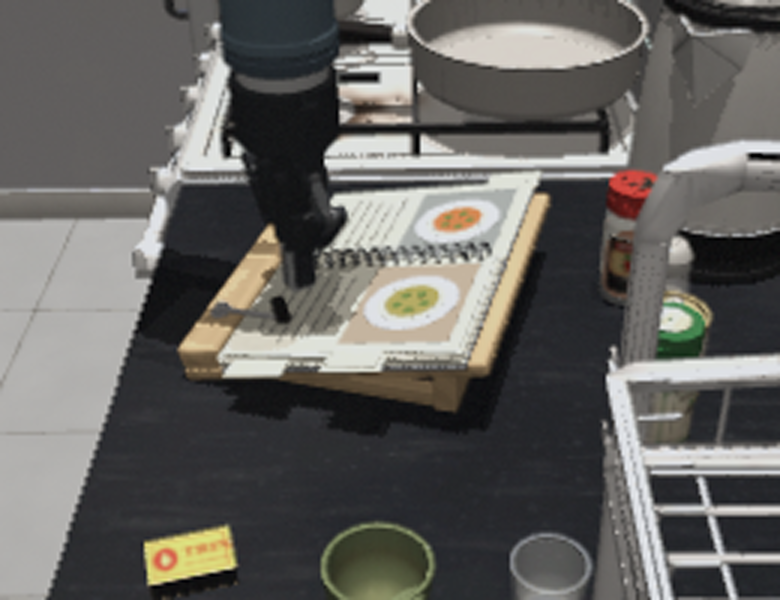

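The finger stands just on the spine side of the right knob (crop 300,282 against 281,310), clear of the leaf. Now I'll push it round.

Call:
apply_moves([
  {"x": 0.7, "y": 0.1, "z": -0.7, "ax": 0, "ay": 0, "az": 0, "grip": 1},
  {"x": 1.4, "y": 0.1, "z": -1.3, "ax": 0, "ay": 0, "az": 0, "grip": 1},
  {"x": 1.8, "y": 0.1, "z": -1.9, "ax": 0, "ay": 0, "az": 0, "grip": 1},
  {"x": 2.2, "y": 0.2, "z": -2.6, "ax": 0, "ay": 0, "az": 0, "grip": 1},
  {"x": 2.5, "y": 0.2, "z": -3.3, "ax": 0, "ay": 0, "az": 0, "grip": 1},
  {"x": 2.8, "y": 0.3, "z": -4.0, "ax": 0, "ay": 0, "az": 0, "grip": 1},
  {"x": 2.9, "y": 0.4, "z": -4.8, "ax": 0, "ay": 0, "az": 0, "grip": 1},
  {"x": 3.0, "y": 0.5, "z": -5.5, "ax": 0, "ay": 0, "az": 0, "grip": 1},
  {"x": 2.9, "y": 0.6, "z": -6.3, "ax": 0, "ay": 0, "az": 0, "grip": 1},
  {"x": 2.8, "y": 0.7, "z": -7.0, "ax": 0, "ay": 0, "az": 0, "grip": 1},
  {"x": 2.5, "y": 0.8, "z": -7.7, "ax": 0, "ay": 0, "az": 0, "grip": 1},
  {"x": 2.5, "y": 0.8, "z": -7.7, "ax": 0, "ay": 0, "az": 0, "grip": 1},
])

```text
time_s: 6.22
eef_pos: [0.4115, -0.2735, 0.0721]
eef_rot: [0.569, -0.567, 0.422, -0.421]
wrist_force: [-0.2, 0.7, 0.1]
opening: -0.0
```

```bash
python3 - <<'E'
from h import *
P,im=snap("side")
cv2.imwrite("pics/s4.png",cv2.resize(im[90:290,180:440,::-1],None,fx=3,fy=3,interpolation=cv2.INTER_CUBIC))
P,im=snap("top")
cv2.imwrite("pics/t4.png",cv2.resize(im[100:300,180:440,::-1],None,fx=3,fy=3,interpolation=cv2.INTER_CUBIC))
E
```

```text
(no output)
```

View pics/s4.png

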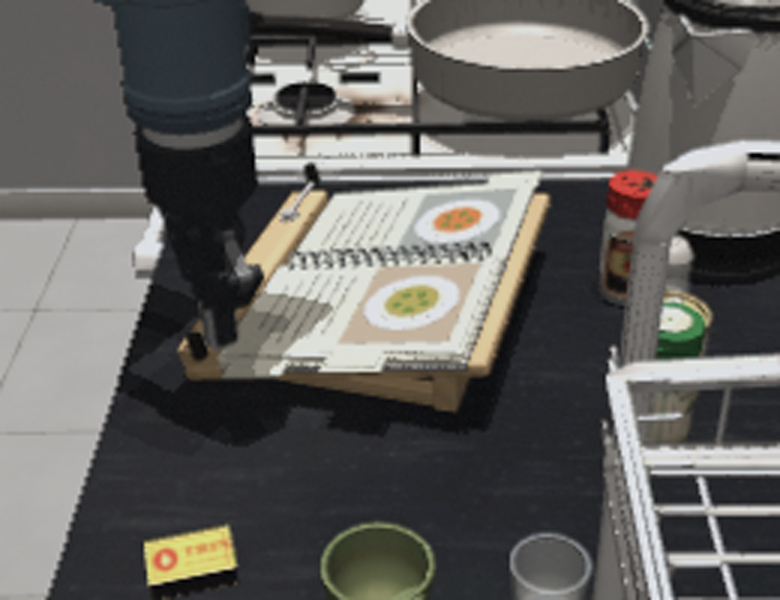

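View pics/t4.png

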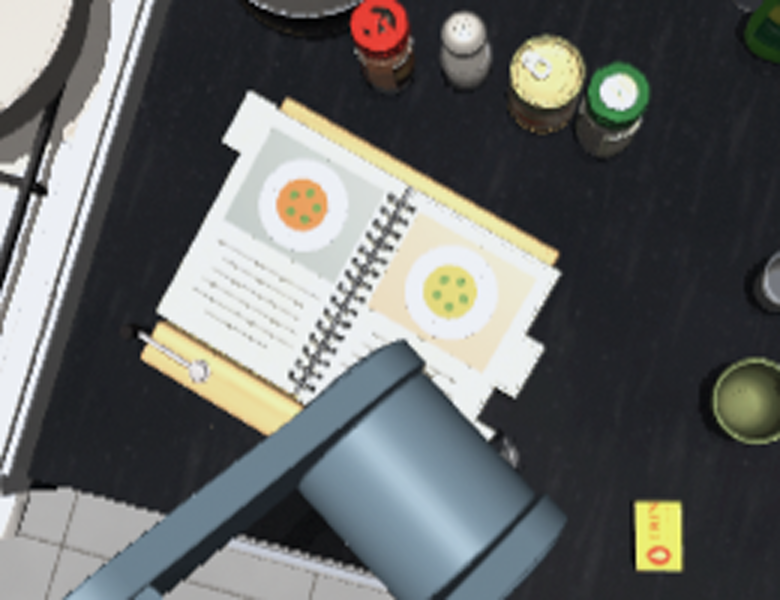

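```bash
python3 - <<'E'
from h import *
m,e,n,Y=M(); pR=m["holder_right_pivot"]; P=vision.camera_params("side")
for a in (1,1.1,1.2,1.3,1.4,1.5,1.6,1.7): print(a,proj(P,pR+.062*(np.cos(a)*e-np.sin(a)*Y)))
print(pinpoint("side","holder_right_knob"))
inc([pR+.062*(np.cos(a)*e-np.sin(a)*Y)-.001*n+[0,0,.025] for a in (1.0,1.25,1.35)])
E
```

```text
1 [257.21430863 202.9727839 ]
1.1 [254.48748495 203.82695617]
1.2 [251.74595809 204.53865396]
1.3 [249.02228045 205.09938968]
1.4 [246.34871682 205.50276069]
1.5 [243.75669006 205.74454851]
1.6 [241.27625339 205.82276607]
1.7 [238.93560551 205.73765261]
[{'xy': [245.1, 201.1], 'p': 0.42}]
from [ 0.4123 -0.2738  0.0724] t 6.375
[ 0.27 -0.04  0.66] [ 0.4194 -0.2745  0.0728]
[-0.29  0.25 -0.75] [ 0.4043 -0.2732  0.0699]
[-0.62  0.37 -1.27] [ 0.3984 -0.2716  0.0686]
```

```bash
cat >> h.py <<'E'
B=np.radians(40)
def frame(b=B):
    m,e,n,Y=M(); yt=np.cos(b)*Y-np.sin(b)*n; zt=np.sin(b)*Y+np.cos(b)*n
    return np.c_[e,yt,zt]
def tcpC(r,h,de=0,b=B):
    m,e,n,Y=M(); R=frame(b); return m["spine"]-r*Y+h*n+de*e-.011*R[:,2]-.025*R[:,1]
E
python3 - <<'E'
from h import *
R=frame(); print(R, np.linalg.det(R))
p=tcpC(.21,.10); print(p); go(p,R)
E
```

```text
[[ 0.83800614  0.50978319  0.19459398]
 [-0.50427194  0.58728185  0.63309545]
 [ 0.2084599  -0.62866615  0.74921515]] 0.9999999999999998
[ 0.42751756 -0.40669223  0.1648336 ]
inc xyz [13.13 -9.28 -2.39] a [ 0.904 -0.776  0.131]
```

Call:
apply_moves([
  {"x": -0.1, "y": 0.1, "z": -0.4, "ax": 0, "ay": 0, "az": 0, "grip": 1},
  {"x": -0.1, "y": 0.1, "z": -0.4, "ax": 0, "ay": 0, "az": 0, "grip": 1},
  {"x": 0, "y": -6, "z": 0.3, "ax": 0, "ay": 0, "az": 0, "grip": 1},
  {"x": 0, "y": -12, "z": 0.3, "ax": 0, "ay": 0, "az": 0, "grip": 1},
  {"x": 4, "y": -13, "z": -0.4, "ax": 0.13, "ay": -0.11, "az": 0.02, "grip": 1},
  {"x": 9, "y": -13, "z": -1.4, "ax": 0.26, "ay": -0.22, "az": 0.04, "grip": 1},
  {"x": 13.1, "y": -12, "z": -2.4, "ax": 0.39, "ay": -0.33, "az": 0.06, "grip": 1},
  {"x": 13.1, "y": -11, "z": -2.4, "ax": 0.52, "ay": -0.44, "az": 0.08, "grip": 1},
  {"x": 13.1, "y": -10, "z": -2.4, "ax": 0.65, "ay": -0.56, "az": 0.1, "grip": 1},
  {"x": 13.1, "y": -9.3, "z": -2.4, "ax": 0.78, "ay": -0.67, "az": 0.11, "grip": 1},
  {"x": 13.1, "y": -9.3, "z": -2.4, "ax": 0.9, "ay": -0.78, "az": 0.13, "grip": 1},
  {"x": 13.1, "y": -9.3, "z": -2.4, "ax": 0.9, "ay": -0.78, "az": 0.13, "grip": 1},
])

```text
time_s: 7.88
eef_pos: [0.4266, -0.4069, 0.1629]
eef_rot: [0.891, -0.355, -0.002, -0.284]
wrist_force: [-0.1, -0.2, 0.2]
opening: 0.002
```

```bash
python3 - <<'E'
from h import *
o,r=rot(); print(o["q"],o["eef_pos"]); go(tcpC(.21,.10),frame())
P,im=snap("wrist","w5"); cw=P
P,im=snap("side"); cv2.imwrite("pics/s5.png",im[:,:,::-1])
P,im=snap("top"); cv2.imwrite("pics/t5.png",im[:,:,::-1])
for c in("wrist","side","top"):
  for k in("tab","spine","holder_right_knob"): print(c,k,[(np.round(a["xy"],1).tolist(),round(float(a["p"]),2)) for a in pinpoint(c,k)[:2]], np.round(proj(vision.camera_params(c),M()[0][k]),1))
E
```

```text
[-1.30854884  0.56037231  1.54642912  0.69840683  1.62306017 -1.04614236] [ 0.4265948  -0.40690255  0.16289761]
inc xyz [ 0.11 -0.06  0.18] a [ 0.002 -0.002 -0.002]
wrist tab [([320.0, 218.2], 0.74)] [318.9 216.9]
wrist spine [] [319.4  93.2]
wrist holder_right_knob [([480.6, 178.9], 0.66), ([159.5, 198.6], 0.61)] [235.3 160.1]
side tab [([297.4, 210.4], 0.61)] [297.3 210. ]
side spine [([317.0, 177.2], 0.88)] [315.9 174.9]
side holder_right_knob [([243.8, 202.8], 0.49)] [273.6 193.8]
top tab [([352.8, 222.7], 0.57)] [353.1 221.4]
top spine [([298.9, 191.4], 0.67), ([298.0, 195.4], 0.34)] [300.4 190.3]
top holder_right_knob [([326.4, 267.6], 0.45)] [318.5 237.6]
```

View pics/w5.png

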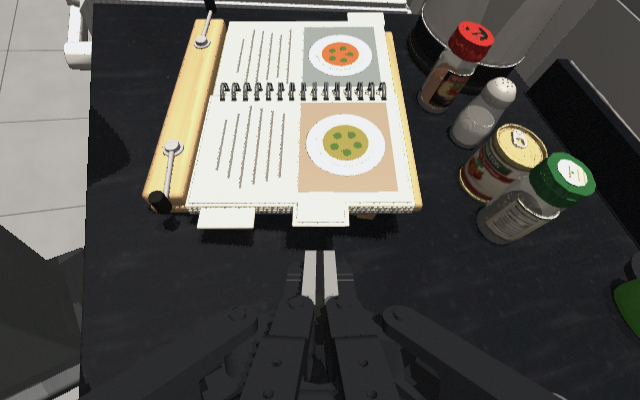

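View pics/s5.png

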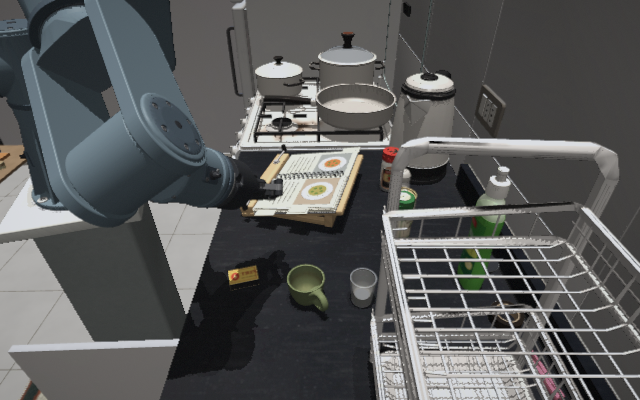

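View pics/t5.png

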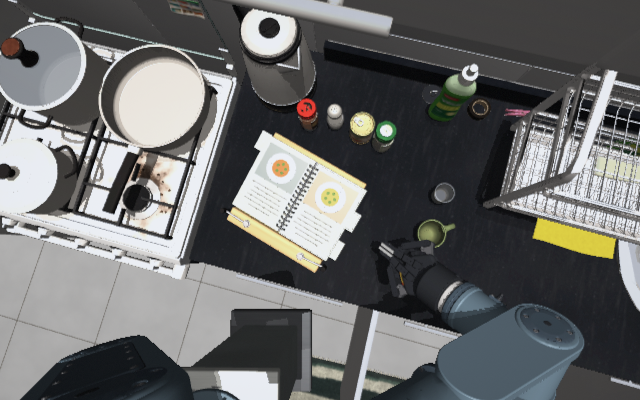

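The wrist view shows the right holder lying along the ledge (knob 160,200), the top tab at 294–348 × 224 and the spine level at row 93. All of this agrees with the model. Next I'll go under the tab.

```bash
python3 - <<'E'
from h import *
inc([tcpC(.185,.04),tcpC(.18,-.02),tcpC(.141,-.02)])
E
```

```text
from [ 0.4275 -0.4064  0.1653] t 8.475
[ 0.01  5.8  -3.02] [ 0.4511 -0.3917  0.1062]
[ 1.000e-02  1.005e+01 -7.280e+00] [ 0.4644 -0.3939  0.0475]
[ 0.02 13.03 -4.76] [ 0.4845 -0.3605  0.0475]
```

Call:
apply_moves([
  {"x": 0, "y": 3, "z": -3, "ax": 0, "ay": 0, "az": 0, "grip": 1},
  {"x": 0, "y": 6, "z": -5.5, "ax": 0, "ay": 0, "az": 0, "grip": 1},
  {"x": 0, "y": 8.5, "z": -6.8, "ax": 0, "ay": 0, "az": 0, "grip": 1},
  {"x": 0, "y": 10, "z": -7.3, "ax": 0, "ay": 0, "az": 0, "grip": 1},
  {"x": 0, "y": 10, "z": -7.3, "ax": 0, "ay": 0, "az": 0, "grip": 1},
  {"x": 0, "y": 10, "z": -7.3, "ax": 0, "ay": 0, "az": 0, "grip": 1},
])

```text
time_s: 9.22
eef_pos: [0.4642, -0.3951, 0.0488]
eef_rot: [0.89, -0.357, -0.005, -0.283]
wrist_force: [-0.4, -0.3, -0.4]
opening: 0.001
```

```bash
python3 - <<'E'
from h import *
P,im=snap("wrist","w6"); 
P,im=snap("side"); cv2.imwrite("pics/s6.png",cv2.resize(im[130:290,200:400,::-1],None,fx=3.8,fy=3.7,interpolation=cv2.INTER_CUBIC))
inc([tcpC(.18,-.02),tcpC(.141,-.02)])
E
```

```text
from [ 0.4641 -0.3954  0.0489] t 9.325
[-0.08  0.2  -0.  ] [ 0.4644 -0.3939  0.0475]
[-0.07  3.17  2.52] [ 0.4845 -0.3605  0.0475]
```

View pics/w6.png

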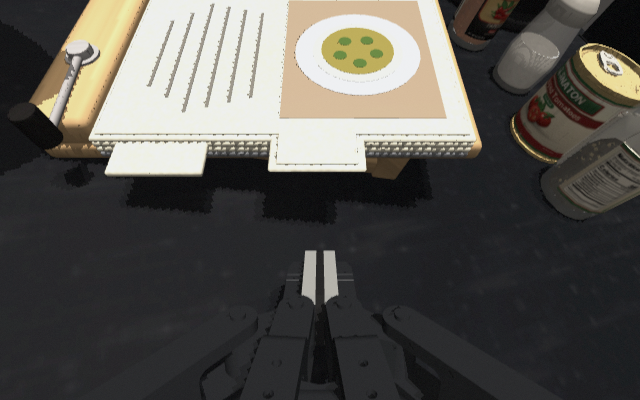

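View pics/s6.png

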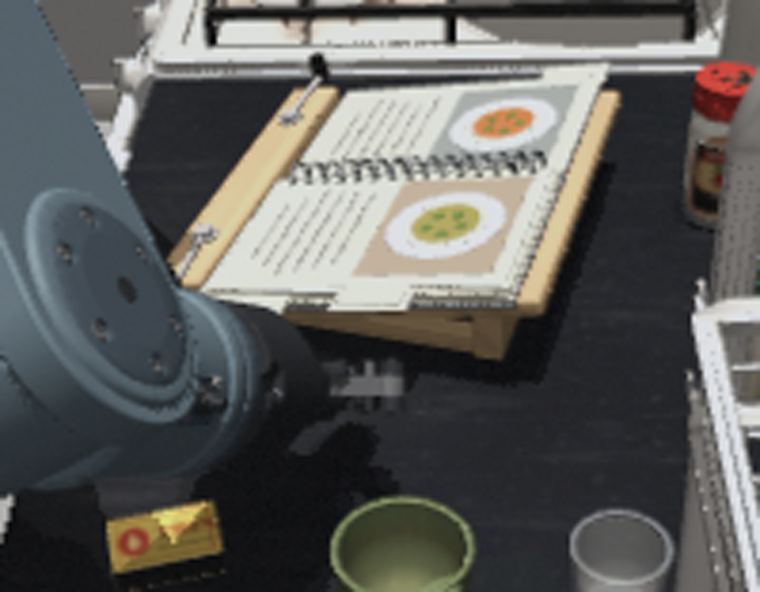

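```bash
python3 - <<'E'
from h import *
m=M()[0];P=vision.camera_params("wrist")
for k in("tol","tou"): print(k,proj(P,m[k]))
im=cv2.imread("pics/w6.png"); cv2.imwrite("pics/w6a.png",cv2.resize(im[110:190,240:400],None,fx=5,fy=5,interpolation=cv2.INTER_CUBIC))
E
```

```text
tol [266.59054228 167.47934558]
tou [367.31350726 167.92619466]
```

View pics/w6a.png

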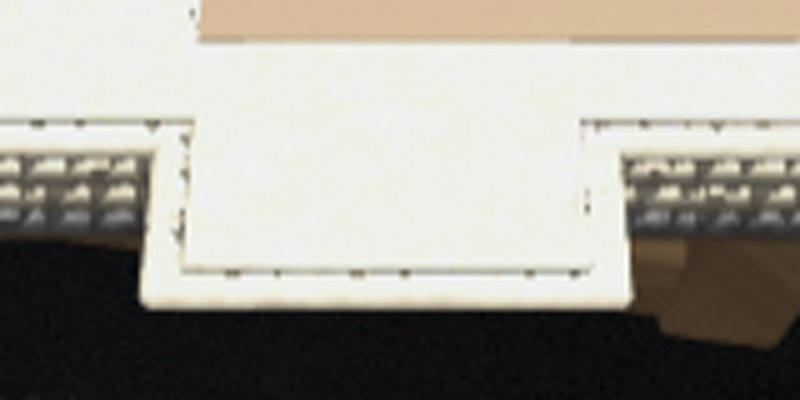

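Call:
apply_moves([
  {"x": -0.1, "y": 1, "z": 0.7, "ax": 0, "ay": 0, "az": 0, "grip": 1},
  {"x": -0.1, "y": 2.2, "z": 1.6, "ax": 0, "ay": 0, "az": 0, "grip": 1},
  {"x": -0.1, "y": 3.2, "z": 2.4, "ax": 0, "ay": 0, "az": 0, "grip": 1},
  {"x": -0.1, "y": 3.3, "z": 2.5, "ax": 0, "ay": 0, "az": 0, "grip": 1},
  {"x": -0.1, "y": 3.3, "z": 2.5, "ax": 0, "ay": 0, "az": 0, "grip": 1},
])

```text
time_s: 9.95
eef_pos: [0.4851, -0.3595, 0.0465]
eef_rot: [0.89, -0.357, -0.005, -0.283]
wrist_force: [0.1, -0.2, -0.1]
opening: -0.0
```

```bash
python3 - <<'E'
from h import *
P,im=snap("wrist","w7"); 
P,im=snap("side"); cv2.imwrite("pics/s7.png",cv2.resize(im[130:290,200:400,::-1],None,fx=3.8,fy=3.7,interpolation=cv2.INTER_CUBIC))
pts=[tcpC(.141,-.02)]
for th in (0,.1,.2,.35,.5,.65,.8,.95,1.1,1.25,1.4,1.5,1.6,1.7,1.8):
    pts.append(tcpC(.141*np.cos(th)+.003*np.sin(th)*0,.141*np.sin(th)-.004))
inc(pts)
E
```

```text
from [ 0.4849 -0.3601  0.0465] t 10.05
[ 0.01 -0.1   0.04] [ 0.4845 -0.3605  0.0475]
[ 0.02 -1.14  1.26] [ 0.4817 -0.3587  0.0631]
[ 0.02 -2.    2.38] [ 0.4795 -0.3566  0.0769]
[ 0.03 -2.74  3.58] [ 0.4781 -0.3533  0.0905]
[ 0.04 -3.62  5.5 ] [ 0.4774 -0.3462  0.1104]
[ 0.05 -4.2   7.53] [ 0.4785 -0.3367  0.1292]
[ 0.06 -4.47  9.63] [ 0.4813 -0.3249  0.1466]
[ 0.07 -4.43 11.74] [ 0.4857 -0.3112  0.162 ]
[ 0.08 -4.07 13.82] [ 0.4916 -0.2959  0.1753]
[ 0.09 -3.4  15.83] [ 0.4989 -0.2792  0.186 ]
[ 0.1  -2.44 17.71] [ 0.5075 -0.2616  0.194 ]
[ 0.11 -1.21 19.43] [ 0.5172 -0.2435  0.199 ]
[ 0.11 -0.26 20.46] [ 0.5241 -0.2314  0.2007]
[ 0.12  0.8  21.4 ] [ 0.5313 -0.2193  0.201 ]
[ 0.12  1.94 22.22] [ 0.5388 -0.2073  0.1999]
[ 0.12  3.16 22.93] [ 0.5464 -0.1957  0.1974]
```

View pics/w7.png

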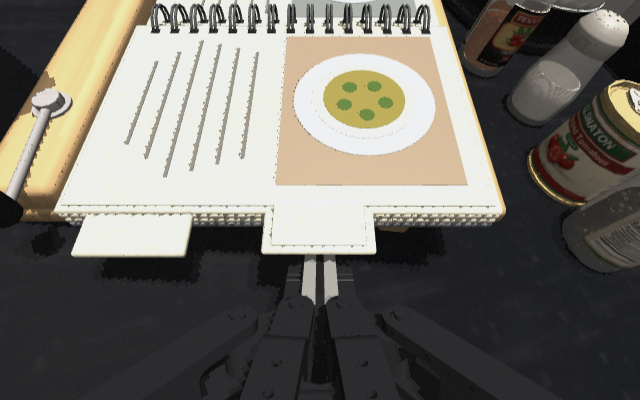

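View pics/s7.png

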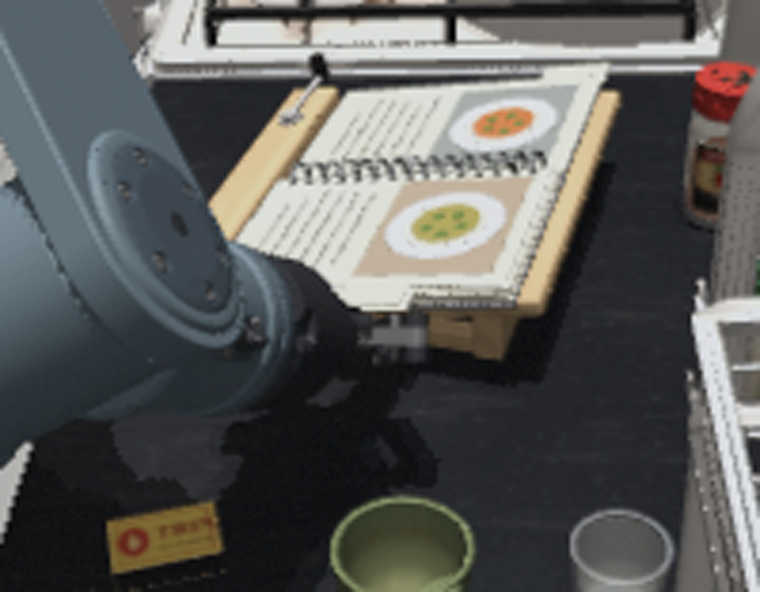

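The finger's tips are hidden under the tab (centred, cols 302–337 under 265–377). I'll lift part way, then check for a single leaf.

Call:
apply_moves([
  {"x": 0, "y": -0.6, "z": 0.7, "ax": 0, "ay": 0, "az": 0, "grip": 1},
  {"x": 0, "y": -1.1, "z": 1.3, "ax": 0, "ay": 0, "az": 0, "grip": 1},
  {"x": 0, "y": -1.6, "z": 1.9, "ax": 0, "ay": 0, "az": 0, "grip": 1},
  {"x": 0, "y": -2.1, "z": 2.5, "ax": 0, "ay": 0, "az": 0, "grip": 1},
  {"x": 0, "y": -2.7, "z": 3.6, "ax": 0, "ay": 0, "az": 0, "grip": 1},
  {"x": 0, "y": -3.2, "z": 4.5, "ax": 0, "ay": 0, "az": 0, "grip": 1},
  {"x": 0, "y": -3.6, "z": 5.5, "ax": 0, "ay": 0, "az": 0, "grip": 1},
  {"x": 0, "y": -3.6, "z": 5.5, "ax": 0, "ay": 0, "az": 0, "grip": 1},
])

```text
time_s: 11.05
eef_pos: [0.4774, -0.3459, 0.1112]
eef_rot: [0.89, -0.358, -0.006, -0.283]
wrist_force: [0.4, -0.7, -0.9]
opening: -0.003
```

```bash
python3 - <<'E'
from h import *
P,im=snap("wrist","w8"); 
P,im=snap("side"); cv2.imwrite("pics/s8.png",cv2.resize(im[130:290,200:400,::-1],None,fx=3.8,fy=3.7,interpolation=cv2.INTER_CUBIC))
pts=[]
for th in (.35,.5,.65,.8,.95,1.1,1.25,1.4,1.5,1.6,1.7,1.8):
    pts.append(tcpC(.141*np.cos(th),.141*np.sin(th)-.004))
inc(pts)
E
```

```text
from [ 0.4773 -0.3459  0.1103] t 11.15
[ 0.03 -0.01 -0.01] [ 0.4774 -0.3462  0.1104]
[ 0.04 -0.6   2.02] [ 0.4785 -0.3367  0.1292]
[ 0.05 -0.87  4.12] [ 0.4813 -0.3249  0.1466]
[ 0.06 -0.83  6.23] [ 0.4857 -0.3112  0.162 ]
[ 0.07 -0.47  8.31] [ 0.4916 -0.2959  0.1753]
[ 0.08  0.2  10.32] [ 0.4989 -0.2792  0.186 ]
[ 0.09  1.16 12.2 ] [ 0.5075 -0.2616  0.194 ]
[ 0.1   2.39 13.92] [ 0.5172 -0.2435  0.199 ]
[ 0.11  3.34 14.96] [ 0.5241 -0.2314  0.2007]
[ 0.11  4.4  15.89] [ 0.5313 -0.2193  0.201 ]
[ 0.12  5.54 16.72] [ 0.5388 -0.2073  0.1999]
[ 0.12  6.76 17.42] [ 0.5464 -0.1957  0.1974]
```

View pics/w8.png

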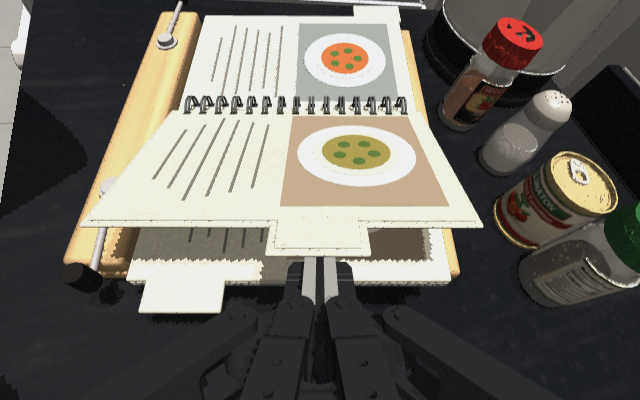

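View pics/s8.png

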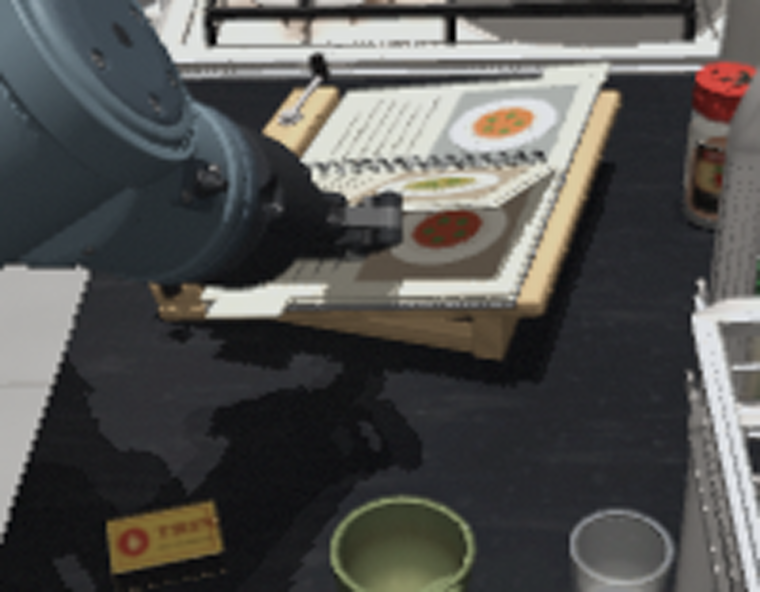

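Only one leaf is up (wrist view 80–480 × 110–230), and the next leaf and its tab are still flat. I'll continue the arc.

Call:
apply_moves([
  {"x": 0, "y": -0.3, "z": 1.0, "ax": 0, "ay": 0, "az": 0, "grip": 1},
  {"x": 0, "y": -0.6, "z": 2.0, "ax": 0, "ay": 0, "az": 0, "grip": 1},
  {"x": 0, "y": -0.9, "z": 4.1, "ax": 0, "ay": 0, "az": 0, "grip": 1},
  {"x": 0, "y": -0.8, "z": 6.2, "ax": 0, "ay": 0, "az": 0, "grip": 1},
  {"x": 0, "y": -0.5, "z": 8.3, "ax": 0, "ay": 0, "az": 0, "grip": 1},
  {"x": 0, "y": 0.2, "z": 10.3, "ax": 0, "ay": 0, "az": 0, "grip": 1},
  {"x": 0, "y": 1.2, "z": 12.2, "ax": 0, "ay": 0, "az": 0, "grip": 1},
  {"x": 0, "y": 2.4, "z": 13.9, "ax": 0, "ay": 0, "az": 0, "grip": 1},
  {"x": 0, "y": 3.3, "z": 15.0, "ax": 0, "ay": 0, "az": 0, "grip": 1},
  {"x": 0, "y": 4.4, "z": 15.9, "ax": 0, "ay": 0, "az": 0, "grip": 1},
  {"x": 0, "y": 5.0, "z": 16.3, "ax": 0, "ay": 0, "az": 0, "grip": 1},
  {"x": 0, "y": 5.5, "z": 16.7, "ax": 0, "ay": 0, "az": 0, "grip": 1},
])

```text
time_s: 12.65
eef_pos: [0.5377, -0.2068, 0.1994]
eef_rot: [0.89, -0.357, -0.005, -0.283]
wrist_force: [0.3, 0.1, -0.0]
opening: -0.002
```

```bash
python3 - <<'E'
from h import *
P,im=snap("wrist","w9"); 
P,im=snap("side"); cv2.imwrite("pics/s9.png",cv2.resize(im[90:290,180:440,::-1],None,fx=3,fy=3,interpolation=cv2.INTER_CUBIC))
E
```

```text
(no output)
```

View pics/w9.png

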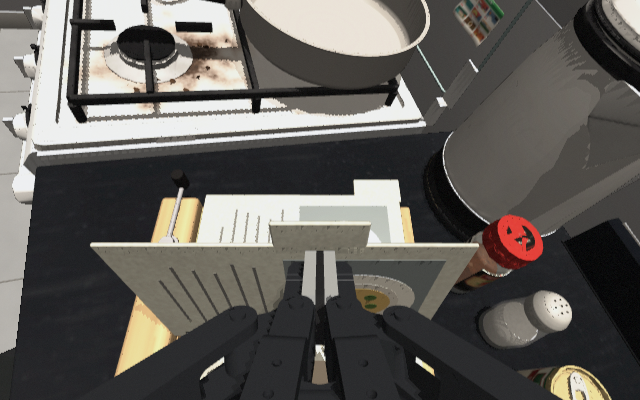

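View pics/s9.png

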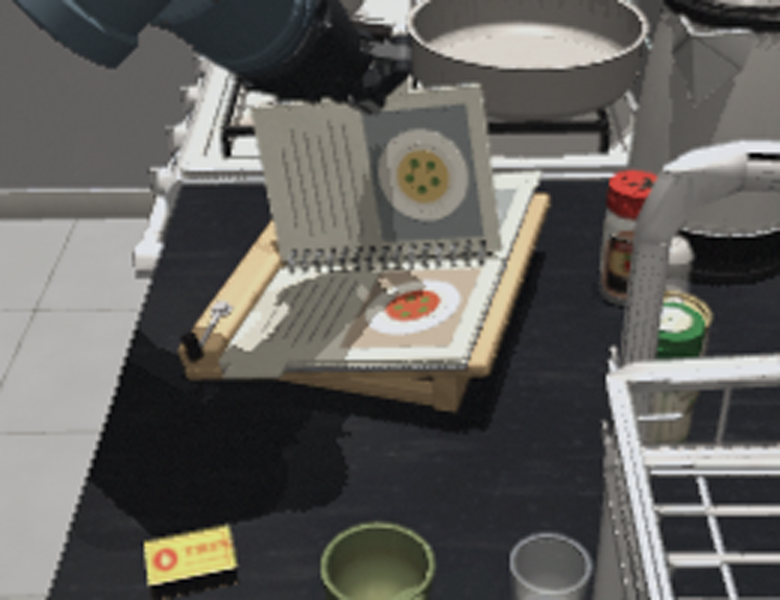

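The leaf is past upright (side view: 255–500 × 85–260). I'll push on a little and let it fall.

Call:
apply_moves([
  {"x": 0, "y": 0.8, "z": 0.6, "ax": 0, "ay": 0, "az": 0, "grip": 1},
  {"x": 0, "y": 1.6, "z": 1.1, "ax": 0, "ay": 0, "az": 0, "grip": 1},
  {"x": 0, "y": 2.4, "z": 1.6, "ax": 0, "ay": 0, "az": 0, "grip": 1},
  {"x": 0, "y": 2.4, "z": 1.6, "ax": 0, "ay": 0, "az": 0, "grip": 1},
  {"x": 0, "y": 2.4, "z": 1.6, "ax": 0, "ay": 0, "az": 0, "grip": 1},
  {"x": 0, "y": 2.4, "z": 1.6, "ax": 0, "ay": 0, "az": 0, "grip": 1},
  {"x": 0, "y": 2.4, "z": 1.6, "ax": 0, "ay": 0, "az": 0, "grip": 1},
])

```text
time_s: 13.62
eef_pos: [0.5529, -0.1827, 0.1962]
eef_rot: [0.89, -0.357, -0.005, -0.283]
wrist_force: [0.1, 0.2, -0.8]
opening: -0.0
```

```bash
python3 - <<'E'
from h import *
P,im=snap("wrist","w10"); 
P,im=snap("side"); cv2.imwrite("pics/s10.png",cv2.resize(im[90:290,180:440,::-1],None,fx=3,fy=3,interpolation=cv2.INTER_CUBIC))
E
```

```text
(no output)
```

View pics/w10.png

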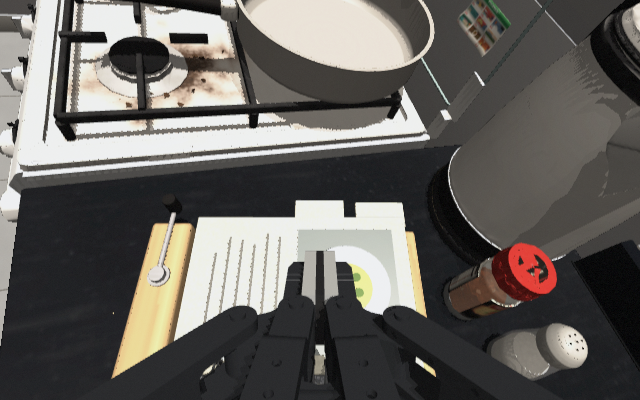

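View pics/s10.png

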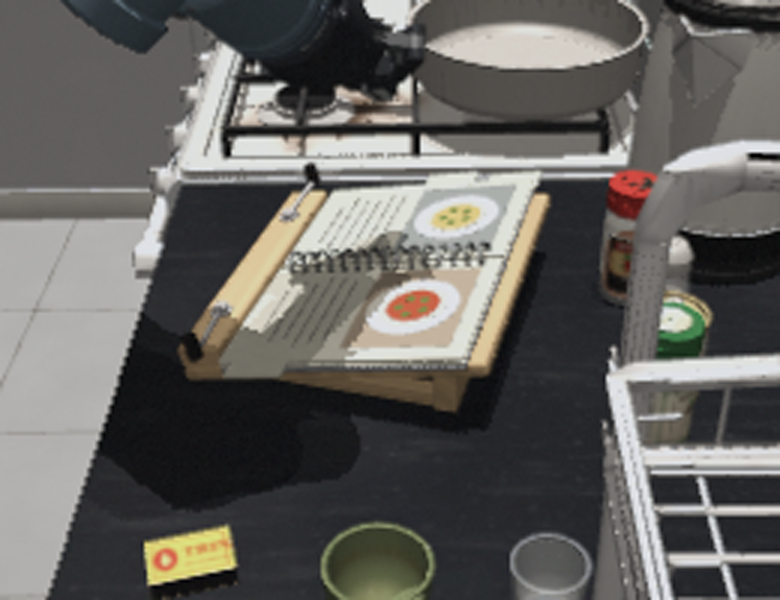

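The leaf lies flat on the left page: its tab now shows at the left page's edge (wrist 320,208), and the right page shows the next sheet. The left knob is at (170,202) and its pivot at (158,273). Now I'll plan the left holder.

```bash
python3 - <<'E'
from h import *
m,e,n,Y=M(); pL=m["holder_left_pivot"]
for c in("wrist","side"):
  for k in("holder_left_knob","holder_left_pivot"): print(c,k,[(np.round(a["xy"],1).tolist(),round(float(a["p"]),2)) for a in pinpoint(c,k)[:2]], np.round(proj(vision.camera_params(c),m[k]),1))
R=np.array([[.296,0,.955],[-.955,0,.296],[0,-1,0]])
F=lambda a:pL+.062*(np.cos(a)*e+np.sin(a)*Y)-.001*n+[0,0,.025]
go(F(2.15)+[0,0,.12],R); print(F(2.15))
E
```

```text
wrist holder_left_knob [([171.5, 203.2], 0.93)] [171.4 204.7]
wrist holder_left_pivot [([153.9, 267.5], 0.8)] [156.9 271.9]
side holder_left_knob [([281.9, 150.9], 0.43)] [283.5 148.3]
side holder_left_pivot [([274.9, 160.9], 0.72)] [276.2 159.1]
inc xyz [-13.31   7.43   7.76] a [-0.901  0.775 -0.126]
[ 0.49388704 -0.02284773  0.05874036]
```

Call:
apply_moves([
  {"x": -1.5, "y": 0, "z": 2, "ax": -0.13, "ay": 0.11, "az": -0.02, "grip": 1},
  {"x": -3.5, "y": 1, "z": 3.5, "ax": -0.26, "ay": 0.22, "az": -0.04, "grip": 1},
  {"x": -5.5, "y": 2.2, "z": 4.5, "ax": -0.39, "ay": 0.33, "az": -0.06, "grip": 1},
  {"x": -7.5, "y": 3.4, "z": 5.5, "ax": -0.52, "ay": 0.44, "az": -0.07, "grip": 1},
  {"x": -9.5, "y": 4.6, "z": 6.3, "ax": -0.64, "ay": 0.55, "az": -0.09, "grip": 1},
  {"x": -11.5, "y": 6, "z": 7, "ax": -0.77, "ay": 0.66, "az": -0.11, "grip": 1},
  {"x": -13.3, "y": 7.4, "z": 7.8, "ax": -0.9, "ay": 0.775, "az": -0.126, "grip": 1},
  {"x": -13.3, "y": 7.4, "z": 7.8, "ax": -0.9, "ay": 0.775, "az": -0.126, "grip": 1},
  {"x": -13.3, "y": 7.4, "z": 7.8, "ax": -0.9, "ay": 0.775, "az": -0.126, "grip": 1},
])

```text
time_s: 15.05
eef_pos: [0.4941, -0.0227, 0.1792]
eef_rot: [0.571, -0.569, 0.419, -0.419]
wrist_force: [-0.3, -0.3, 0.4]
opening: -0.002
```

```bash
python3 - <<'E'
from h import *
m,e,n,Y=M(); pL=m["holder_left_pivot"]
P,im=snap("wrist","w11")
for k in("holder_left_knob","holder_left_pivot"): print(k,[(np.round(a["xy"],1).tolist(),round(float(a["p"]),2)) for a in pinpoint("wrist",k)[:2]], np.round(proj(P,m[k]),1))
F=lambda a:pL+.062*(np.cos(a)*e+np.sin(a)*Y)-.001*n+[0,0,.025]
inc([F(2.15)])
E
```

```text
holder_left_knob [([341.8, 155.8], 0.68)] [341.  157.5]
holder_left_pivot [([390.7, 214.5], 0.75)] [393.8 213.5]
from [ 0.4938 -0.0239  0.1794] t 15.2
[-9.000e-02  1.206e+01  1.000e-02] [ 0.4939 -0.0228  0.0587]
```

View pics/w11.png

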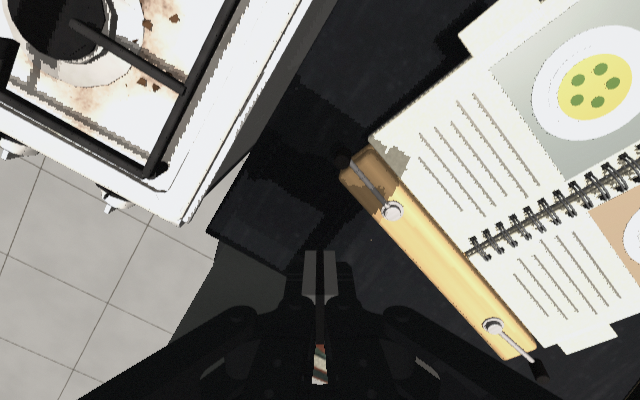

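The view shows the left knob at (342,156) and its pivot at (392,213), matching the model. Descend next.

Call:
apply_moves([
  {"x": -0.1, "y": 5, "z": 0, "ax": 0, "ay": 0, "az": 0, "grip": 1},
  {"x": -0.1, "y": 9, "z": 0, "ax": 0, "ay": 0, "az": 0, "grip": 1},
  {"x": -0.1, "y": 12, "z": 0, "ax": 0, "ay": 0, "az": 0, "grip": 1},
  {"x": -0.1, "y": 12.1, "z": 0, "ax": 0, "ay": 0, "az": 0, "grip": 1},
  {"x": -0.1, "y": 12.1, "z": 0, "ax": 0, "ay": 0, "az": 0, "grip": 1},
])

```text
time_s: 15.82
eef_pos: [0.4944, -0.0237, 0.0595]
eef_rot: [0.57, -0.568, 0.419, -0.421]
wrist_force: [-0.4, -0.1, 0.9]
opening: 0.003
```

```bash
python3 - <<'E'
from h import *
m,e,n,Y=M(); pL=m["holder_left_pivot"]
P,im=snap("wrist","w12")
P,im=snap("side"); cv2.imwrite("pics/s12.png",cv2.resize(im[90:290,180:440,::-1],None,fx=3,fy=3,interpolation=cv2.INTER_CUBIC))
F=lambda a:pL+.062*(np.cos(a)*e+np.sin(a)*Y)-.001*n+[0,0,.025]
inc([F(a) for a in (2.15,2,1.85,1.7,1.55,1.4,1.25,1.1,.95,.8,.65,.5)])
E
```

```text
from [ 0.495  -0.0235  0.0601] t 15.925
[-0.09  0.13 -0.09] [ 0.4939 -0.0228  0.0587]
[ 0.2  -0.03  0.78] [ 0.503  -0.0231  0.0604]
[ 0.62 -0.21  1.59] [ 0.512  -0.0247  0.0623]
[ 1.16 -0.4   2.32] [ 0.5206 -0.0277  0.0641]
[ 1.8  -0.59  2.97] [ 0.5286 -0.032   0.0661]
[ 2.54 -0.78  3.5 ] [ 0.5359 -0.0374  0.068 ]
[ 3.34 -0.96  3.92] [ 0.5423 -0.0439  0.0699]
[ 4.21 -1.14  4.22] [ 0.5476 -0.0513  0.0717]
[ 5.11 -1.3   4.37] [ 0.5518 -0.0594  0.0733]
[ 6.03 -1.45  4.4 ] [ 0.5547 -0.0681  0.0748]
[ 6.94 -1.58  4.28] [ 0.5563 -0.0772  0.0761]
[ 7.83 -1.68  4.03] [ 0.5565 -0.0864  0.0772]
```

View pics/w12.png

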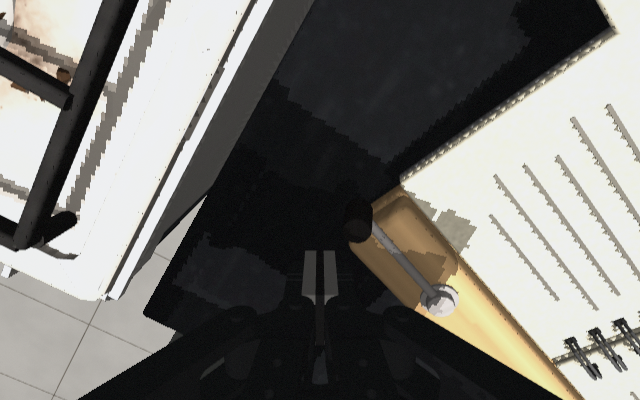

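View pics/s12.png

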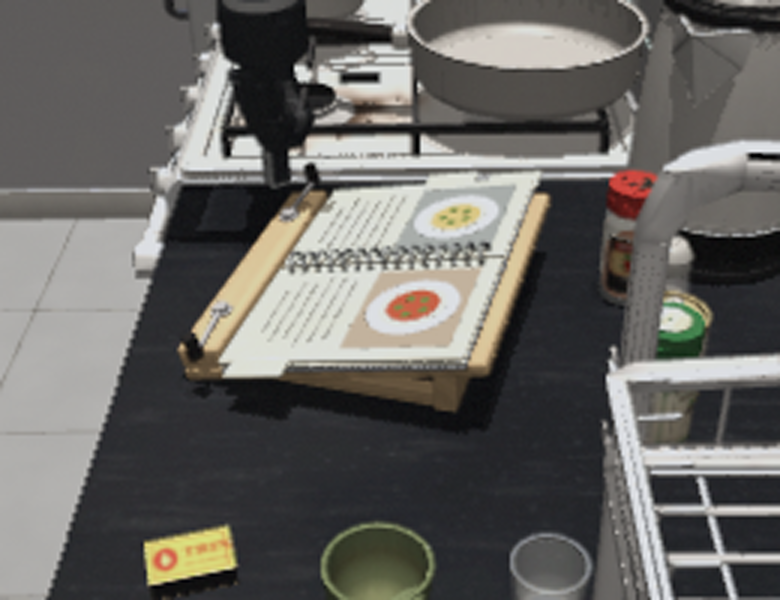

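The finger (crop 278,180) stands on the reader's side and outside of the left knob (311,175). I'll swing it round the arc.

Call:
apply_moves([
  {"x": 0.2, "y": 0, "z": 0.8, "ax": 0, "ay": 0, "az": 0, "grip": 1},
  {"x": 0.6, "y": -0.2, "z": 1.6, "ax": 0, "ay": 0, "az": 0, "grip": 1},
  {"x": 1.2, "y": -0.4, "z": 2.3, "ax": 0, "ay": 0, "az": 0, "grip": 1},
  {"x": 1.8, "y": -0.6, "z": 3.0, "ax": 0, "ay": 0, "az": 0, "grip": 1},
  {"x": 2.5, "y": -0.8, "z": 3.5, "ax": 0, "ay": 0, "az": 0, "grip": 1},
  {"x": 3.3, "y": -1.0, "z": 3.9, "ax": 0, "ay": 0, "az": 0, "grip": 1},
  {"x": 4.2, "y": -1.1, "z": 4.2, "ax": 0, "ay": 0, "az": 0, "grip": 1},
  {"x": 5.1, "y": -1.3, "z": 4.4, "ax": 0, "ay": 0, "az": 0, "grip": 1},
  {"x": 6.0, "y": -1.5, "z": 4.4, "ax": 0, "ay": 0, "az": 0, "grip": 1},
  {"x": 6.5, "y": -1.6, "z": 4.3, "ax": 0, "ay": 0, "az": 0, "grip": 1},
  {"x": 6.9, "y": -1.6, "z": 4.3, "ax": 0, "ay": 0, "az": 0, "grip": 1},
  {"x": 6.9, "y": -1.6, "z": 4.3, "ax": 0, "ay": 0, "az": 0, "grip": 1},
])

```text
time_s: 17.42
eef_pos: [0.5569, -0.077, 0.0767]
eef_rot: [0.57, -0.568, 0.418, -0.422]
wrist_force: [0.0, -0.1, -0.9]
opening: 0.003
```

```bash
python3 - <<'E'
from h import *
m,e,n,Y=M(); pL=m["holder_left_pivot"]
P,im=snap("wrist","w13")
P,im=snap("side"); cv2.imwrite("pics/s13.png",cv2.resize(im[90:290,180:440,::-1],None,fx=3,fy=3,interpolation=cv2.INTER_CUBIC))
for c in ("side","wrist"):
  print([(np.round(a["xy"],1).tolist(),round(float(a["p"]),2)) for a in pinpoint(c,"holder_left_knob")[:2]])
  for a in (.1,.2,.3,.4,.5,.6,.7): print(a,proj(vision.camera_params(c),pL+.062*(np.cos(a)*e+np.sin(a)*Y)).round(1))
F=lambda a:pL+.062*(np.cos(a)*e+np.sin(a)*Y)-.001*n+[0,0,.025]
inc([F(a) for a in (.65,.5,.4,1.0)])
E
```

```text
[([302.9, 153.8], 0.56), ([244.1, 282.5], 0.51)]
0.1 [298.5 156.6]
0.2 [298.9 155.5]
0.3 [299.1 154.4]
0.4 [299.  153.4]
0.5 [298.7 152.5]
0.6 [298.2 151.6]
0.7 [297.5 150.8]
[([365.8, 272.7], 0.72), ([599.6, 313.0], 0.19)]
0.1 [381.9 300.4]
0.2 [372.2 293. ]
0.3 [361.6 286.3]
0.4 [350.1 280.3]
0.5 [338.  275.2]
0.6 [325.4 271. ]
0.7 [312.6 267.8]
from [ 0.5565 -0.0766  0.0765] t 17.625
[ 0.04  0.04 -0.04] [ 0.5563 -0.0772  0.0761]
[ 0.93 -0.07 -0.29] [ 0.5565 -0.0864  0.0772]
[ 1.5  -0.13 -0.53] [ 0.5559 -0.0925  0.0777]
[-2.09  0.36  0.02] [ 0.5505 -0.0566  0.0728]
```

View pics/w13.png

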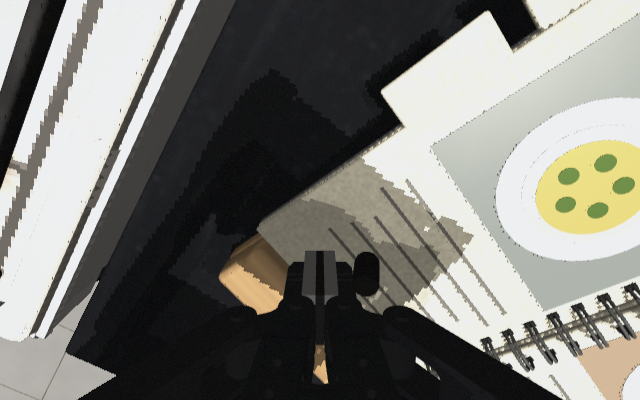

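View pics/s13.png

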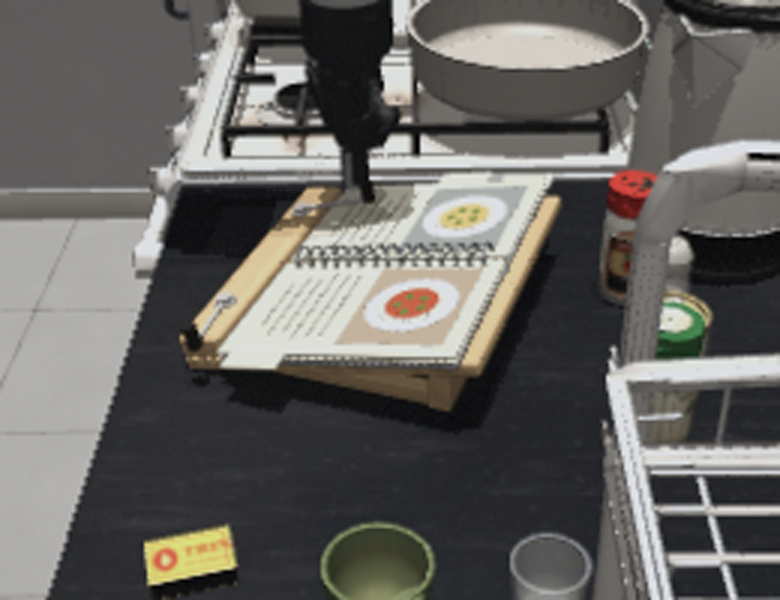

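The left knob (wrist 367,273) is now up on the turned leaf, but the rest has twisted by a few mm (plate in the side crop 457→466). I'll back off and measure.

Call:
apply_moves([
  {"x": -0.8, "y": 0, "z": 0, "ax": 0, "ay": 0, "az": 0, "grip": 1},
  {"x": -1.5, "y": -0.2, "z": 0, "ax": 0, "ay": 0, "az": 0, "grip": 1},
  {"x": -1.7, "y": -5, "z": -1, "ax": 0, "ay": 0, "az": 0, "grip": 1},
  {"x": -1.7, "y": -11, "z": -2, "ax": 0, "ay": 0, "az": 0, "grip": 1},
  {"x": -1.7, "y": -16, "z": -4, "ax": 0, "ay": 0, "az": 0, "grip": 1},
  {"x": -1.7, "y": -16, "z": -5, "ax": 0, "ay": 0, "az": 0, "grip": 1},
  {"x": -1.7, "y": -16, "z": -5, "ax": 0, "ay": 0, "az": 0, "grip": 1},
])

```text
time_s: 18.5
eef_pos: [0.5022, -0.0747, 0.2359]
eef_rot: [0.57, -0.568, 0.418, -0.421]
wrist_force: [0.0, -0.1, -0.2]
opening: -0.002
```

```bash
python3 - <<'E'
from h import *
C={}
ob=[]
for c in("wrist","side","top"):
  P,im=snap(c,c+"14"); C[c]=P
  if c=="side": cv2.imwrite("pics/side14.png",cv2.resize(im[90:290,180:440,::-1],None,fx=3,fy=3,interpolation=cv2.INTER_CUBIC))
  if c=="top": cv2.imwrite("pics/top14.png",cv2.resize(im[100:300,180:440,::-1],None,fx=3,fy=3,interpolation=cv2.INTER_CUBIC))
  for k in("spine","holder_left_knob","holder_left_pivot","holder_right_knob","holder_right_pivot"):
    r=pinpoint(c,k)[:2]; print(c,k,[(np.round(a["xy"],1).tolist(),round(float(a["p"]),2)) for a in r])
E
```

```text
wrist spine [([492.9, 147.1], 0.73)]
wrist holder_left_knob [([363.3, 118.5], 0.7)]
wrist holder_left_pivot [([323.6, 168.1], 0.87), ([450.4, 313.6], 0.21)]
wrist holder_right_knob [([449.7, 316.7], 0.74), ([492.0, 148.8], 0.67)]
wrist holder_right_pivot [([412.3, 277.6], 0.58)]
side spine [([318.5, 176.7], 0.89)]
side holder_left_knob [([301.2, 154.8], 0.45)]
side holder_left_pivot [([279.5, 159.5], 0.84), ([395.3, 238.8], 0.22)]
side holder_right_knob [([244.4, 198.8], 0.47)]
side holder_right_pivot [([252.1, 187.8], 0.74)]
top spine [([296.8, 187.4], 0.95), ([432.1, 230.8], 0.59)]
top holder_left_knob [([248.3, 194.2], 0.51)]
top holder_left_pivot [([239.5, 217.5], 0.79)]
top holder_right_knob [([316.9, 270.5], 0.66)]
top holder_right_pivot [([295.4, 254.3], 0.86), ([397.6, 274.3], 0.21)]
```

View pics/wrist14.png

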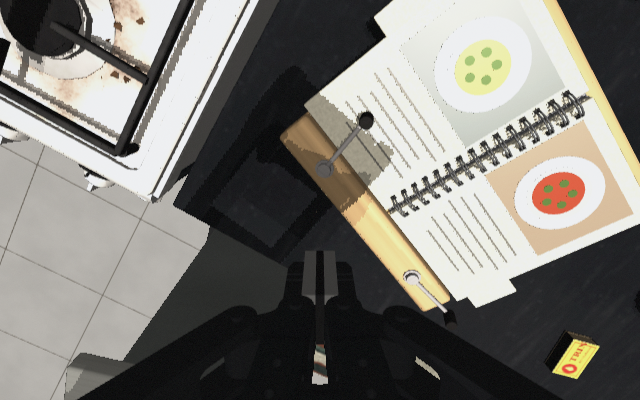

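View pics/top14.png

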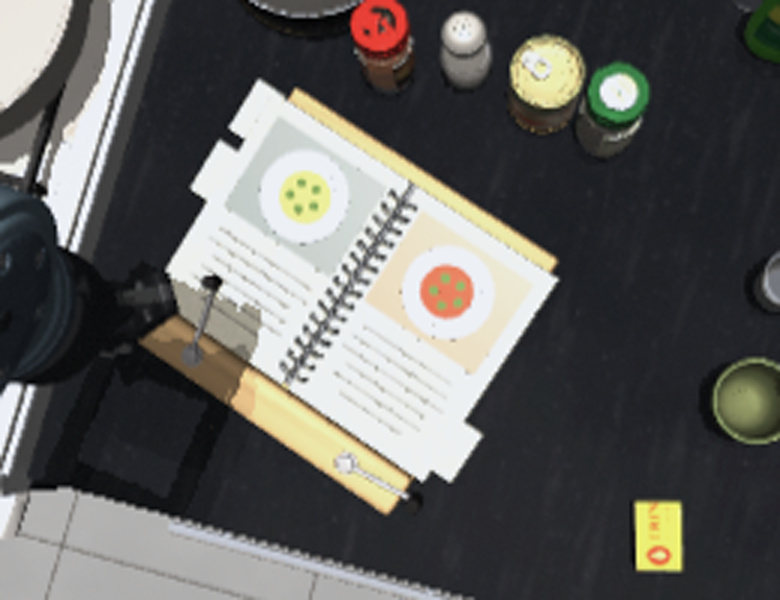

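View pics/side14.png

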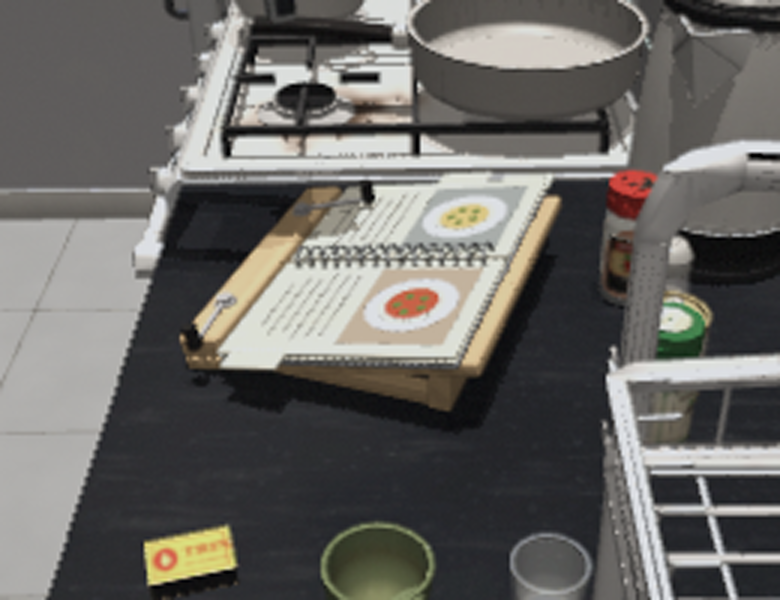

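```bash
python3 - <<'E'
from h import *
C={c:vision.camera_params(c) for c in("wrist","side","top")}
v0=np.array(json.load(open("fit.json")))
ob=[("wrist","holder_left_knob",[365,119]),("wrist","holder_left_pivot",[323.6,168.1]),("wrist","holder_right_knob",[449.7,316.7]),("wrist","holder_right_pivot",[412.3,277.6]),
("side","spine",[318.5,176.7]),("side","holder_left_knob",[302.2,154.3]),("side","holder_left_pivot",[279.5,159.5]),("side","holder_right_knob",[244.4,201]),("side","holder_right_pivot",[252.1,187.8]),
("top","spine",[296.8,187.4]),("top","holder_left_knob",[250,195]),("top","holder_left_pivot",[243,217.5]),("top","holder_right_knob",[316.9,266]),("top","holder_right_pivot",[295.4,254.3]),("wrist","spine",[492.9,147.1])]
def full(p): return np.r_[p[:2],v0[2],p[2:5],v0[6:]]
res=lambda p:np.concatenate([proj(C[c],model2(full(p))[0][k])-uv for c,k,uv in ob])
r=least_squares(res,[v0[0],v0[1],v0[3],1.6,.4],loss="soft_l1"); print(v0[[0,1,3]],r.x.round(3)); print(res(r.x).reshape(-1,2).round(1))
J=np.linalg.inv(r.jac.T@r.jac); print(np.sqrt(np.diag(J)).round(3))
# wrist-only ledge direction check: undirected angle of arm vs pivots line on ledge plane
P=C["wrist"]; m,e,n,Y=model2(full(r.x))
def onplane(uv,z0):
    d=P["R"].T@np.linalg.inv(P["intrinsics"])@np.r_[uv,1]; c=-P["R"].T@P["t"]; X0=m["holder_left_pivot"]; 
    return c+d*((X0-c)@n+z0)/(d@n)
a=onplane([323.6,168.1],0);b=onplane([365,119],0);pr=onplane([412.3,277.6],0)
yl=(a-pr)/np.linalg.norm(a-pr); el=np.cross(yl,n); print("arm len",np.linalg.norm(b-a),"pivots",np.linalg.norm(a-pr),"angle",np.arctan2((b-a)@yl,(b-a)@el))
E
```

```text
[ 0.56853997 -0.21586003 -0.5417068 ] [ 0.575 -0.211 -0.585  1.5    0.219]
[[ 0.   0.1]
 [-2.5  2.2]
 [-0.9 -0.6]
 [ 0.3  1.5]
 [-0.6 -3.4]
 [ 0.4 -0.7]
 [ 0.6 -2.5]
 [ 0.6  1.1]
 [ 3.4 -0.6]
 [ 1.3  0.3]
 [ 0.4 -2.1]
 [-0.9 -0. ]
 [ 0.7 -0.1]
 [-0.9 -1.6]
 [ 1.4  0.2]]
[0.001 0.001 0.006 0.027 0.018]
arm len 0.058777167826547565 pivots 0.14846031989297695 angle 0.24523336098872361
```

The left holder is at about 0.23 rad, the leaf and the next leaf lie flat, and the arm is clear of everything. Handing in.

```bash
python3 - <<'E'
from bench import ticket, ctrl
o=ctrl.get_obs(); print(o["time_s"],o["wrist_force"]); print(ticket.hand_in())
E
```

```text
19.4 [-0.01900318  0.5519773   1.20259283]
the job is handed in; nothing more can be done
None
```

The leaf is turned and held down, and I handed the job in at 19.4 s; no verdict was reported. With the shut fingertips I swung the right-hand holder out, lifted the top leaf from below by its tab and tipped it over the spine. I then pushed the left-hand holder round onto the turned leaf.

Last checks from the pictures:
- **Holders:** the right-hand one is at about 1.5 rad and the left-hand one at about 0.23 rad (0.25 rad by a second estimate).
- **Leaves:** the turned leaf lies flat on the left page. The next leaf is still flat on the right.
- **Other things:** they look unmoved, judged by eye only. The arm stood clear of everything before handing in.

Some things did not go or agree exactly:
- **Rest moved:** pushing the left-hand holder shifted the rest by about 8 mm and turned it by about 0.04 rad. That is well under the 50 mm limit.
- **Measurements against the text:** my fit put the tab about 5 mm higher than the text says, and a closer view agreed with the text. It also put the holder pivots about 16 mm farther from the point level with the tab than the text gives. I allowed for the tab height in the approach, and the pushes used the fitted positions.
- **Refused call:** the first move call was rejected as invalid, so nothing moved. I resent it with every field filled in.

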